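# Close the bath-pearl jar and load the vanity tray, tall bottles at the back first

### The arm

A 7-joint arm with a two-finger parallel gripper is mounted at the origin on the work surface. World frame = base frame: x ahead of the robot, y to its left, z up, the work surface at z = 0. Lengths are in m, angles in degrees, forces in N, time in s.
With the tool pointing down it reaches from about 0.425 to 0.875 m from the base axis. Payload 4.7 kg.
Tool frame: the origin (TCP) lies at the very end of the fingers, on their centre line; the grasp point (between the pads) lies 19 mm behind it; z points along the fingers, y is the line along which they close (so a half turn about z gives the same grasp; the last joint's range is limited). The gripper opens to 87 mm and grips with 3 to 60 N. Pads are 19 mm wide; open, the fingers measure 117 mm over their backs; the gripper's body (75 mm by 190 mm) begins 51 mm behind the grasp point.
Start: joints at [-66.858, 18.392, -4.016, 83.108, 1.295, 78.541, -3.26], TCP at [0.247, 0.601, 0.223] pointing down, gripper open.
Joint ranges: [-163.93, 163.93], [-17.29, 119.83], [-79.2, 71.16], [3.27, 140.29], [-89.18, 269.18], [5.43, 117.66], [-154.24, 154.24]. Speed limits (degrees/s): [147.25, 147.25, 180, 180, 180, 180, 180].

### API

Orientations are given as [roll, pitch, yaw] about the fixed x, y, z axes, in that order (R = Rz(yaw) Ry(pitch) Rx(roll)).
In Python, from cell import get_obs, read_camera, sign_off, silhouettes gives the robot as it stands.
- The arm moves only by the tool play_rows, never from a script. Its argument "steps" is a list that holds one entry, the list of rows, each a list of 7 numbers: the shift along the tool's x, y, z in m, then the turn, a rotation vector about the tool's x, y, z in rad, then the finger opening in m, from 0 to 0.087. A call has 1 to 12 rows; each row shifts and turns the commanded pose from where the row before left it, along the tool's axes as they then stand; what a row does not reach is not made up. A row lasts 1/10 s, in which the tool goes at most 50 mm and 8.59 degrees, less where a joint would pass 70% of its speed; a pose out of reach is approached as far as the arm can. A call is refused whole if a number of a shift passes 0.05 or a number of a turn 0.15, either way. A call with a gripper value outside its range is refused whole. The fingers move at their own pace and stop on an object; "force" is the grip in N (left out, the last holds). Time passes only in rows, so rows that do not move let the fingers close. It gives the time, the measured TCP pose, the force, the opening and the grip force at its end, in the units of the state.
- get_obs(): the state, without advancing time (a new reading comes with each control period).
- read_camera(name): name is "side" or "top" or "wrist"; returns a dict with "frame" (420x560x3 uint8, red, green, blue), "intrinsics" (3x3 intrinsics, pixels), "view" (4x4, takes a point from world to camera coordinates). Camera axes: x right, y up, looking along -z (the intrinsics and any distortion apply to the point x, -y, -z); pixel columns grow to the right and rows downward; lengths in m; the calibration is good to about 2 mm. A picture is of the moment at which its call begins. There is no depth.
- sign_off(): hands the job in; it is judged then, once.
Trained networks look in the newest picture that a camera, given by its name, has taken for a name from the list of things; names that differ only in an ending like _2 or _b are one class to them, and where a whole thing is asked for, a point or a joint stands for the part that bears it (a point fixed in the world has none). Each returns a list of dicts, best first, with "p" (0 to 1); they miss things now and then, are a little off and sometimes report something else, mostly with a low value. They report only what shows in the picture. A call takes as long as a camera call. They do not tell look-alikes from the thing itself.
- silhouettes(camera, name): "pixels" (420x560 bool, what is visible of it) and "extent" ([left, top, right, bottom] in pixels, round what is visible of it).
The state is a dict: "time_s": time; "qpos": joint angles; "joint_velocities": joint speeds; "effort": joint torques, N m; "tool_pos": TCP position; "tool_rot": TCP orientation; "force": force on the tool from outside, world axes, zero at the start; "wrist_torque": the same for the moment, N m; "grip_width": finger opening in m; "grasp_force": force on a finger pad.
Only numpy, scipy, OpenCV 4.12 (cv2) and the standard library are available. Lean on these libraries where they do the work, as an engineer would, in place of code of your own. Each camera call takes 0.05 s, during which the arm holds its last target. There are 200 camera calls.

### The job

First close the green bath-pearl jar: lay the steel sifter disc flat in its mouth, knob up, then put the white ring down over it and twist it until its pink marks line up with the pink stripes on the jar, so that it is locked. Then fill the wooden tray from the back: stand every tall bottle that is there upright in the back bay (the one away from the robot) while the jar and pots are still outside the tray, and only after that stand the cream pots and the closed jar upright in the front bay. Tip over no bottle and not the jar, and leave the tumbler, toothbrush, hairbrush and compact mirror where they are.

Things in the scene. Friction and masses are not known exactly. Their poses are not given: they have to be found in the camera images.
- tray: fixed open wooden organiser tray, 200 mm (its x) by 330 mm (its y), walls 24 mm high and 5 mm thick, floor 5 mm thick; one low wall of the same height along y through the middle parts it into a back bay (+x half, away from the robot) and a front bay (-x half), each 92 by 320 mm inside. Origin: centre of its underside; x to the back, y to the left, z up
- tray_back (a point): centre of the back bay's floor (tray x +48.75, z 5 mm)
- tray_front (a point): centre of the front bay's floor (tray x -48.75, z 5 mm)
- bottle_teal: tall teal bottle with a white cap, standing upright: round straight body 48 mm in diameter up to 105 mm, paper band round it, then the 27 mm thick cap to 150 mm total height; about 0.2 kg. Origin: centre of its underside, z up. May be absent
- bottle_amber: tall amber-brown bottle with a black cap, standing upright: round straight body 48 mm in diameter up to 115 mm, paper band round it, then the 27 mm thick cap to 160 mm total height; about 0.2 kg. Origin: centre of its underside, z up. May be absent
- bottle_lilac: tall lilac bottle with a silver cap, standing upright: round straight body 48 mm in diameter up to 125 mm, paper band round it, then the 27 mm thick cap to 170 mm total height; about 0.2 kg. Origin: centre of its underside, z up. May be absent
- pot_pink: squat cream pot with a pink lid: 54 mm in diameter, 48 mm tall, about 0.15 kg, upright. Origin: centre of its underside, z up. May be absent
- pot_blue: squat cream pot with a blue lid: 54 mm in diameter, 48 mm tall, about 0.15 kg, upright. Origin: centre of its underside, z up. May be absent
- jar: loose open green glass jar, 0.35 kg, upright: round body 66 mm in diameter, 50 mm high, with a flat shoulder and on it a neck 44 mm in diameter up to 68 mm. Two lugs (12 mm wide, 3.7 mm out from the neck, 57.5 to 61.5 mm high) stand on the neck at jar +x and -x; a pink stripe on shoulder and body marks each. Origin: centre of the underside, z up
- jar_mouth (a point): centre of the white floor of the jar's mouth, 62 mm above the jar's underside: the mouth is a round recess 39 mm wide and 6 mm deep below the rim at 68 mm; the disc lies on this floor
- jar_shoulder (a point): to lift the closed jar, grip the body well below here: point on the jar's axis at shoulder height, 50 mm up, where the ring's underside comes to rest (2 mm play all round)
- disc: loose steel sifter disc, 35 mm in diameter, 5 mm thick, with a round black pull knob in the middle (12 mm in diameter, 16 mm high, top at 21 mm), lying knob up. Fully home in the jar, its underside is 62 mm above the jar's underside and its top just below the rim. Origin: centre of the underside, z up out of the knob
- ring: loose white plastic locking ring, right way up: 64 mm across, 22 mm high; outer wall faintly ten-sided, flats 62 mm apart (two face its +x and -x, the others every 36 degrees; gripped on flats it does not turn in the grip). Hole 24 mm wide in the top. Two tabs inside its lower edge at ring +x and -x (10 mm wide, 5 mm high, 48 mm between). Origin: centre of the underside, z up
- ring_mark (a point): one of the two pink marks on the ring's top (at ring +x 23.5 mm; the other at -x), each over a tab. The ring drops over the neck only while its marks stand 40 to 140 degrees away from the jar's stripes; then a twist, either way, until marks and stripes line up slides the tabs under the lugs: locked. No stop, little resistance
- tumbler: white ceramic tumbler, 68 mm in diameter, 95 mm tall, to be left alone. Origin: centre of the underside
- toothbrush: pink plastic toothbrush lying flat along its y, 180 mm long, 15 mm high, to be left alone. Origin: under its middle
- hairbrush: wooden hairbrush lying along its y, about 210 mm long, 60 mm wide, 24 mm high, to be left alone. Origin: under the head's centre, handle towards -y
- compact: black compact mirror, 72 mm across, with its flap standing open about 80 mm high, to be left alone. Origin: under the base's centre
There are look-alikes about, which are no part of the job. Leave any yellow look-alike of the bottle_lilac alone.

How it is judged:
By the outcome, as a careful person would: the job done as asked, in the order asked, and still so for the second after the job is handed in, with the robot touching nothing.
Of bottle_teal, bottle_amber, bottle_lilac only 2 to 3 are there at a start; the rules pass over those that are not, and their reading is None.
Of pot_pink, pot_blue only 1 to 2 are there at a start; the rules pass over those that are not, and their reading is None.
At some moment in a run one of pot_pink, pot_blue may be knocked a few centimetres aside while the robot is not near it.
It also fails if it takes over 210 s, if anything falls off the work surface, if the arm or the gripper's body presses on something with over 40 N, if the wrist force passes 120 N, or if a joint passes its speed limit or range.

## Working session

There is one attempt and no reset: what is moved stays moved. The work goes in short steps, Python scripts to look and compute and a tool call to move; the robot and the scene stay as the last step left them, time stands still between calls to the robot, and variables do not carry over. Pictures are saved under pics/ and viewed, at most 14 in all, crops included, and the job is handed in when it is done.

Besides the shell and the picture viewer there is one more tool, called by a JSON object that holds its "method" and its "body", one argument or row to a line. play_rows: Moves the arm, as the interface text tells. Its arguments: {"type":"object","properties":{"steps":{"type":"array","items":{"type":"array","items":{"type":"array","items":{"type":"number"}}}},"force":{"type":"number"}},"required":["steps"]}

```bash
ls; mkdir -p pics
python3 - <<'E'
from cell import *
import cv2,numpy as np
o=get_obs(); print({k:np.round(o[k],3).tolist() for k in ('time_s','tool_pos','tool_rot','grip_width','force')})
for n in ('top','side'):
    c=read_camera(n); cv2.imwrite(f'pics/{n}0.png',cv2.resize(c['frame'][:,:,::-1],(800,600),interpolation=cv2.INTER_CUBIC))
    print(n,np.round(c['intrinsics'],1).tolist(),np.round(c['view'],3).tolist())
E
```

```text
pics
{'time_s': 0.0, 'tool_pos': [0.247, 0.601, 0.221], 'tool_rot': [-179.893, 0.006, 157.67], 'grip_width': 0.087, 'force': [0.435, -0.872, 1.03]}
top [[450.6, 0.0, 282.9], [0.0, 450.6, 203.2], [0.0, 0.0, 1.0]] [[-0.019, -1.0, 0.006, -0.057], [0.98, -0.018, 0.198, -0.598], [-0.198, 0.01, 0.98, -0.913], [0.0, 0.0, 0.0, 1.0]]
side [[385.6, 0.0, 279.3], [0.0, 385.6, 201.4], [0.0, 0.0, 1.0]] [[0.865, -0.501, -0.022, -0.539], [0.334, 0.542, 0.771, -0.199], [-0.375, -0.675, 0.636, -0.674], [0.0, 0.0, 0.0, 1.0]]
```

View pics/top0.png

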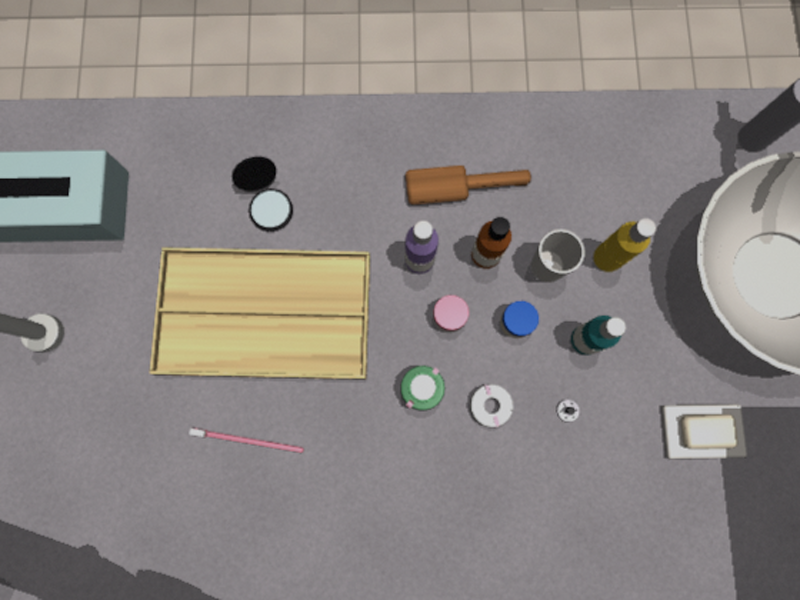

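View pics/side0.png

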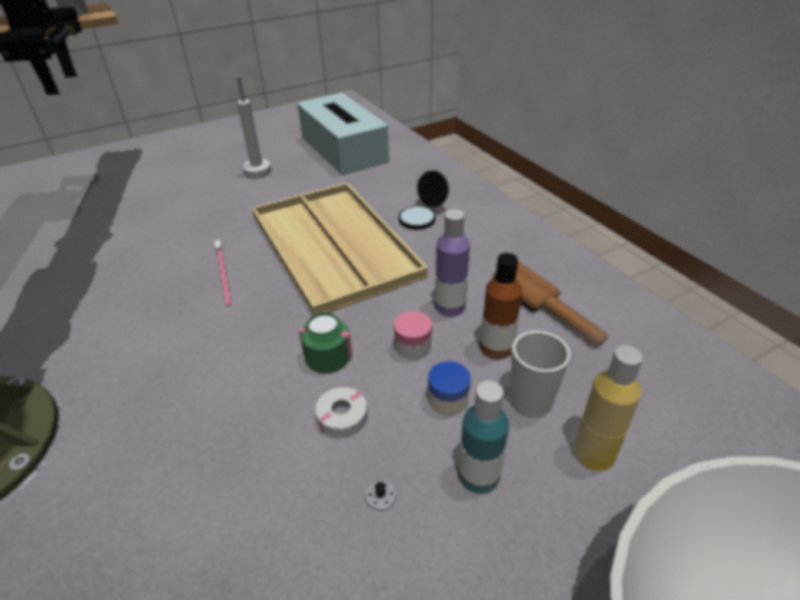

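```bash
cat > h.py <<'E'
from cell import *
import cv2,numpy as np
from scipy.optimize import least_squares
def proj(c,P):
    P=np.atleast_2d(P); q=P@c['view'][:3,:3].T+c['view'][:3,3]
    K=c['intrinsics']; return np.c_[K[0,0]*q[:,0]/-q[:,2]+K[0,2],K[1,1]*-q[:,1]/-q[:,2]+K[1,2]]
def plane(c,u,v,z):
    K=c['intrinsics']; d=np.array([(u-K[0,2])/K[0,0],-(v-K[1,2])/K[1,1],-1]); R=c['view'][:3,:3]
    d=R.T@d; o=-R.T@c['view'][:3,3]; return o+d*(z-o[2])/d[2]
t=np.linspace(0,2*np.pi,60)
def circ(r,z): return np.c_[r*np.cos(t),r*np.sin(t),0*t+z]
B=lambda h,H:np.r_[circ(.024,0),circ(.024,h-.01),circ(.0135,H)]
M=dict(bottle_teal=B(.105,.15),bottle_amber=B(.115,.16),bottle_lilac=B(.125,.17),
 pot_pink=np.r_[circ(.027,0),circ(.027,.048)],pot_blue=np.r_[circ(.027,0),circ(.027,.048)],
 jar=np.r_[circ(.033,0),circ(.033,.05),circ(.022,.068)],disc=np.r_[circ(.0175,0),circ(.0175,.005),circ(.006,.021)],
 ring=np.r_[circ(.032,0),circ(.032,.022)],tumbler=np.r_[circ(.034,0),circ(.034,.095)])
def ext(c,P): p=proj(c,P); return np.r_[p.min(0)-.0,p.max(0)]
def fit(obs,name,x0,z=0):
    f=lambda x:np.concatenate([ext(c,M[name]+[x[0],x[1],z])-(np.array(e)) for c,e in obs])
    s=least_squares(f,x0,loss='soft_l1'); return s.x,f(s.x)
E
python3 - <<'E'
from h import *
C={n:read_camera(n) for n in('top','side')}
for n in list(M)+['tray','compact','hairbrush','toothbrush']:
    obs=[]
    S={k:silhouettes(k,n) for k in C}
    for k in C: print(n,k,[(round(float(s['p']),2),np.round(s['extent']).astype(int).tolist()) for s in S[k][:4]])
    if n not in M or not S['top']: continue
    for s in S['top'][:4]:
        if s['p']<.3: continue
        e=s['extent']; x0=plane(C['top'],(e[0]+e[2])/2,(e[1]+e[3])/2,.03)[:2]
        x,r=fit([(C['top'],e)],n,x0); print('  top',x.round(4),r.round(1))
        for q in S['side'][:3]:
            if q['p']<.3: continue
            x,r=fit([(C['top'],e),(C['side'],q['extent'])],n,x0)
            if np.abs(r).max()<25: print('  both',x.round(4),r.round(1))
E
```

```text
bottle_teal top [(0.81, [400, 221, 438, 248])]
bottle_teal side [(0.62, [320, 268, 354, 346])]
  top [ 0.5234 -0.3543] [-0.4 -0.6  0.3  0.7]
  both [ 0.5226 -0.3537] [-0.6 -0.2  0.1  1.  -0.6 -1.4  1.7  1.2]
bottle_amber top [(0.79, [327, 149, 357, 188])]
bottle_amber side [(0.73, [334, 176, 366, 250])]
  top [ 0.6688 -0.1997] [ 1.1  1.  -0.9 -1.3]
  both [ 0.6686 -0.1994] [ 1.   1.1 -1.  -1.3  1.8 -1.1 -1.   1.2]
bottle_lilac top [(0.82, [285, 154, 305, 191]), (0.76, [413, 149, 459, 195])]
bottle_lilac side [(0.86, [403, 241, 447, 330]), (0.68, [306, 150, 330, 220])]
  top [ 0.6604 -0.0937] [-2.2 -0.5  1.4  0.6]
  both [ 0.6613 -0.0958] [-1.3 -1.   2.4  0.2 -0.9 -4.1  0.1  2.9]
  top [ 0.6606 -0.399 ] [ 0.9  1.7 -0.7 -5.8]
  both [ 0.6564 -0.3982] [ 0.7  3.8 -0.9 -4.  -2.9 -0.2  2.   0.1]
pot_pink top [(0.81, [303, 208, 328, 236])]
pot_pink side [(0.94, [276, 218, 301, 253]), (0.53, [345, 182, 425, 241])]
  top [ 0.5603 -0.1393] [-0.5  0.2  0.5 -0.2]
  both [ 0.5619 -0.14  ] [-0.2 -0.5  0.7 -0.9 -2.6 -0.7 -0.1  0.9]
pot_blue top [(0.82, [350, 213, 378, 238]), (0.5, [390, 276, 409, 2
[... 1026 characters left out ...]
2, [370, 159, 411, 199]), (0.47, [328, 151, 358, 190])]
tumbler side [(0.66, [359, 232, 399, 292])]
  top [ 0.6482 -0.305 ] [ 0.1 -0.3 -0.1  0.3]
  both [ 0.6486 -0.3041] [-0.3 -0.4 -0.5  0.1 -3.4 -0.4  3.3  4. ]
  top [ 0.6693 -0.1989] [-3.9 -0.8  1.9  0.9]
tray top [(0.77, [107, 176, 260, 267])]
tray side [(0.63, [177, 130, 298, 220])]
compact top [(0.87, [164, 108, 204, 159])]
compact side [(0.86, [281, 122, 319, 164])]
hairbrush top [(0.56, [281, 116, 373, 144]), (0.44, [368, 160, 410, 197]), (0.41, [331, 152, 358, 188])]
hairbrush side [(0.79, [364, 183, 424, 238])]
toothbrush top [(0.84, [133, 301, 212, 318]), (0.33, [371, 159, 406, 199])]
toothbrush side [(0.68, [150, 168, 162, 212])]
```

Run:
```python
from h import *
c=read_camera('top'); s=.7
for u,v in [(163,249),(370,252),(366,378),(151,375)]: print('tray',plane(c,u*s,v*s,.024).round(4))
for u,v in [(160,312),(369,317)]: print('div',plane(c,u*s,v*s,.024).round(4))
im=c['frame'].astype(int); R,G,Bl=im[...,0],im[...,1],im[...,2]
pk=((R-G>35)&(R-Bl>10)).astype(np.uint8)
n,l,st,ce=cv2.connectedComponentsWithStats(pk[250:305,270:365])
for i in range(1,n): 
    u,v=ce[i]+[270,250]; print('pink',st[i,4],u.round(1),v.round(1),plane(c,u,v,.05 if u<320 else .022).round(4))
g=im.sum(2)[275:300,388:410]; ys,xs=np.where(g<200); print('knob',len(xs),plane(c,xs.mean()+388,ys.mean()+275,.018).round(4))
c['frame']; crop=c['frame'][240:310,270:415,::-1]; 
cs=read_camera('side')['frame'][200:350,200:340,::-1]
a=cv2.resize(crop,None,fx=5.4,fy=5.4,interpolation=2); 
cv2.imwrite('pics/crop1.png',a)
```

```text
tray [0.6774 0.3122 0.024 ]
tray [ 0.6667 -0.0157  0.024 ]
tray [ 0.4684 -0.0078  0.024 ]
tray [0.4791 0.3196 0.024 ]
div [0.5762 0.3113 0.024 ]
div [ 0.5624 -0.0132  0.024 ]
pink 4 304.5 259.0 [ 0.4766 -0.112   0.05  ]
pink 8 286.1 282.8 [ 0.4275 -0.0719  0.05  ]
knob 16 [ 0.4157 -0.3158  0.018 ]
```

View pics/crop1.png

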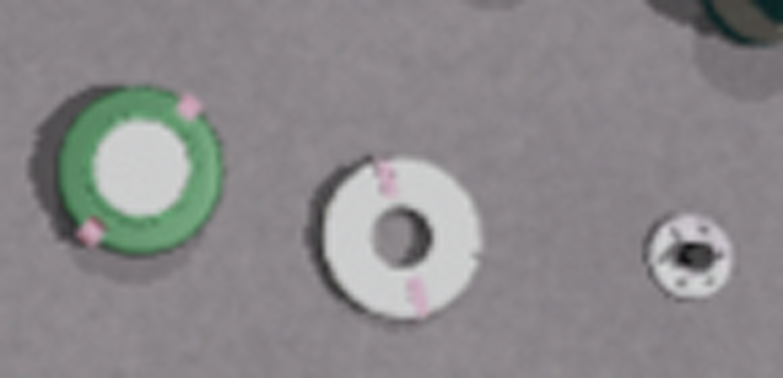

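{"method": "play_rows", "body": {
  "steps": [
    [[-0.03,-0.0328,0,0,0,0,0.087],[-0.03,-0.0328,0,0,0,0,0.087],[-0.03,-0.0328,0,0,0,0,0.087],[-0.03,-0.0328,0,0,0,0,0.087],[-0.03,-0.0328,0,0,0,0,0.087],[-0.03,-0.0328,0,0,0,0,0.087],[-0.03,-0.0328,0,0,0,0,0.087],[-0.03,-0.0328,0,0,0,0,0.087],[-0.03,-0.0328,0,0,0,0,0.087],[-0.03,-0.0328,0,0,0,0,0.087],[-0.03,-0.0328,0,0,0,0,0.087],[-0.03,-0.0328,0,0,0,0,0.087]]
  ]
}}

```text
time_s: 2.8
tool_pos: [0.4309, 0.0986, 0.2229]
tool_rot: [179.9, 0.0, 157.7]
force: [-0.2, 0.7, 0.6]
grip_width: 0.0871
grasp_force: 0.0
```

{"method": "play_rows", "body": {
  "steps": [
    [[-0.0143,-0.0347,0,0,0,0,0.087],[-0.0143,-0.0347,0,0,0,0,0.087],[-0.0143,-0.0347,0,0,0,0,0.087],[-0.0143,-0.0347,0,0,0,0,0.087],[-0.0143,-0.0347,0,0,0,0,0.087],[-0.0143,-0.0347,0,0,0,0,0.087],[-0.0143,-0.0347,0,0,0,0,0.087],[-0.0143,-0.0347,0,0,0,0,0.087],[0,0,0,0,0,0.145,0.087],[0,0,0,0,0,0.145,0.087],[0,0,0,0,0,0.145,0.087],[0,0,0,0,0,0.145,0.087]]
  ]
}}

```text
time_s: 4.0
tool_pos: [0.4308, -0.2, 0.2227]
tool_rot: [180.0, 0.0, 124.1]
force: [-0.2, -0.2, -0.1]
grip_width: 0.0869
grasp_force: 0.0
```

{"method": "play_rows", "body": {
  "steps": [
    [[0,0,0,0,0,0.145,0.087],[0,0,0,0,0,0.145,0.087],[0,0,0,0,0,0.145,0.087],[0,0,0,0,0,0.145,0.087],[0,0,0,0,0,0.145,0.087],[0,0,0,0,0,0.145,0.087],[0,0,0,0,0,0.145,0.087],[0,0,0,0,0,0.145,0.087],[0,0,0,0,0,0.145,0.087],[0,0,0,0,0,0.145,0.087]]
  ]
}}

```text
time_s: 5.0
tool_pos: [0.4308, -0.1999, 0.2227]
tool_rot: [180.0, -0.0, 41.0]
force: [0.6, -0.1, -0.7]
grip_width: 0.0871
grasp_force: 0.0
```

{"method": "play_rows", "body": {
  "steps": [
    [[0,0.02,0,0,0,0.144,0.087],[0,0.02,0,0,0,0.143,0.087],[0,0.02,0,0,0,0.143,0.087],[0,0.02,0,0,0,0.143,0.087],[0,0.02,0,0,0,0.143,0.087],[0,0,0,0,0,0,0.087]]
  ]
}}

```text
time_s: 5.6
tool_pos: [0.4716, -0.2916, 0.2227]
tool_rot: [179.9, 0.0, 0.0]
force: [0.3, -0.1, -0.1]
grip_width: 0.087
grasp_force: 0.0
```

Run:
```python
from h import *
o=get_obs(); print(np.round(o['tool_pos'],4),np.round(o['tool_rot'],2),np.round(o['qpos'],1))
c=read_camera('wrist'); np.save('w',c['frame']); cv2.imwrite('pics/w1.png',c['frame'][:,:,::-1]); print(np.round(c['intrinsics'],1).tolist(),np.round(c['view'],3).tolist())
for n in('disc','ring','jar'):
    for s in silhouettes('wrist',n)[:3]: print(n,s['p'],s['extent'])
```

```text
[ 0.4716 -0.2916  0.2227] [1.7986e+02 2.0000e-02 3.0000e-02] [-11.7   7.7  44.7  98.4  -5.5  76.1 -55.9]
[[323.7, 0.0, 284.8], [0.0, 323.7, 208.7], [0.0, 0.0, 1.0]] [[0.0, -1.0, 0.003, -0.294], [0.965, -0.0, -0.263, -0.423], [0.263, 0.003, 0.965, -0.514], [0.0, 0.0, 0.0, 1.0]]
disc 0.86 [290.5, 212.8, 318.5, 244.2]
ring 0.75 [176.3, 191.5, 231.5, 247.3]
ring 0.44 [210.4, 76.8, 268.7, 141.4]
jar 0.75 [317.1, 116.5, 386.6, 170.9]
jar 0.57 [63.4, 173.5, 144.4, 239.2]
```

View pics/w1.png

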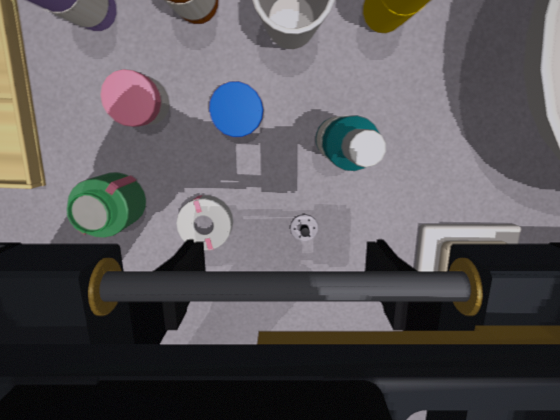

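Run:
```python
from h import *
c=read_camera('wrist'); ct=read_camera('top')
W=dict(disc=[290.5,212.8,318.5,244.2],ring=[176.3,191.5,231.5,247.3],jar=[63.4,173.5,144.4,239.2])
T=dict(disc=[391,278,406,294],ring=[328,272,358,300],jar=[281,257,312,286])
print('cam',(-c['view'][:3,:3].T@c['view'][:3,3]).round(3))
for n in W:
    x,r=fit([(c,W[n])],n,[.42,-.2]); x2,r2=fit([(c,W[n]),(ct,T[n])],n,[.42,-.2]); print(n,x.round(4),r.round(1),x2.round(4),r2.round(1))
im=c['frame'].astype(int); R,G,Bl=im[...,0],im[...,1],im[...,2]
pk=((R-G>35)&(R-Bl>10)).astype(np.uint8)[165:255,60:240]
n,l,st,ce=cv2.connectedComponentsWithStats(pk)
for i in range(1,n):
    if st[i,4]>4: u,v=ce[i]+[60,165]; print('pink',st[i,4],u.round(1),v.round(1),plane(c,u,v,.05 if u<150 else .022).round(4))
g=im.sum(2)[210:246,288:320]; ys,xs=np.where(g<170); print('knob',len(xs),plane(c,xs.mean()+288,ys.mean()+210,.015).round(4), xs.mean()+288,ys.mean()+210)
```

```text
cam [ 0.544 -0.288  0.385]
disc [ 0.4142 -0.3133] [-0.2  1.6  0.2 -1.8] [ 0.4157 -0.3141] [ 0.5  0.5  0.8 -3.  -3.6  0.5 -2.2  0.6]
ring [ 0.4277 -0.192 ] [-1.  -0.   1.2  0.1] [ 0.4269 -0.1932] [ 0.   0.7  2.2  0.8 -1.9 -4.6 -1.4 -2.7]
jar [ 0.4483 -0.0841] [-0.5 -0.4  0.6  0.4] [ 0.4487 -0.085 ] [ 0.3 -0.8  1.3  0.1 -4.5 -0.2 -4.3  2.6]
pink 203 124.0 182.7 [ 0.4793 -0.1193  0.05  ]
pink 11 201.8 197.2 [ 0.4578 -0.1929  0.022 ]
pink 59 201.7 206.1 [ 0.4471 -0.1921  0.022 ]
pink 58 212.6 243.4 [ 0.401  -0.2024  0.022 ]
knob 60 [ 0.4154 -0.3169  0.015 ] 308.0 230.88333333333333
```

{"method": "play_rows", "body": {
  "steps": [
    [[-0.0094,0.0041,0.03,0,0,0,0.045],[-0.0094,0.0041,0.03,0,0,0,0.045],[-0.0094,0.0041,0.03,0,0,0,0.045],[-0.0094,0.0041,0.03,0,0,0,0.045],[-0.0094,0.0041,0.03,0,0,0,0.045],[-0.0096,0.0039,0.03,0,0,0,0.045],[0,0,0.01,0,0,0,0.045],[0,0,0,0,0,0,0.045]]
  ],
  "force": 10
}}

```text
time_s: 6.7
tool_pos: [0.4152, -0.3123, 0.0317]
tool_rot: [-179.9, 0.1, 0.4]
force: [-0.1, -0.2, 0.5]
grip_width: 0.0455
grasp_force: 0.0
```

Run:
```python
from h import *
o=get_obs(); print(np.round(o['tool_pos'],4),np.round(o['tool_rot'],2),np.round(o['force'],1),o['grip_width'])
c=read_camera('wrist'); cv2.imwrite('pics/w2.png',c['frame'][:,:,::-1])
p=proj(c,[o['tool_pos'],np.r_[o['tool_pos'][:2],.015],[.424,-.197,.022]]);print(p.round(1))
im=c['frame'].astype(int);g=im.sum(2)
for s in silhouettes('wrist','disc')[:2]:
  e=s['extent'];x,r=fit([(c,e)],'disc',[.415,-.316]);print(s['p'],e,x.round(4),r.round(1))
```

```text
[ 0.4152 -0.3123  0.0317] [-1.7992e+02  1.1000e-01  3.8000e-01] [-0.1 -0.2  0.5] 0.04548697744754765
[[282.9 257. ]
 [283.1 245.5]
 [ 79.  234.3]]
0.9 [266.3, 210.8, 315.5, 269.8] [ 0.4136 -0.3171] [-3.5  2.   3.4 -2.2]
```

View pics/w2.png

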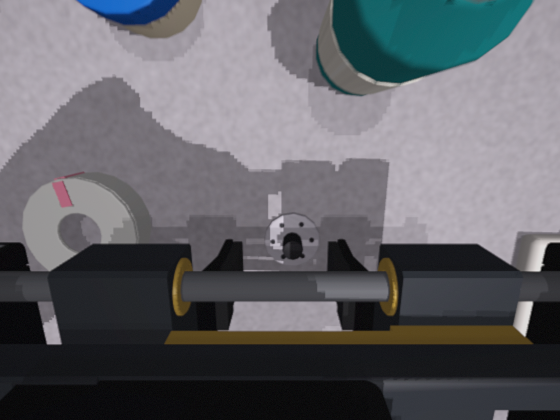

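{"method": "play_rows", "body": {
  "steps": [
    [[0.001,0.005,0,0,0,0,0.045],[0,0,0.012,0,0,0,0.045],[0,0,0.0125,0,0,0,0.045],[0,0,0,0,0,0,0.0],[0,0,0,0,0,0,0.0],[0,0,0,0,0,0,0.0],[0,0,0,0,0,0,0.0],[0,0,0,0,0,0,0.0],[0,0,0,0,0,0,0.0]]
  ],
  "force": 12
}}

```text
time_s: 7.7
tool_pos: [0.4169, -0.3185, 0.0083]
tool_rot: [180.0, -0.0, 0.3]
force: [-0.3, 0.9, 0.1]
grip_width: 0.0113
grasp_force: 12.0
```

Run:
```python
from h import *
o=get_obs(); print(np.round(o['tool_pos'],4),np.round(o['tool_rot'],2),np.round(o['force'],1),o['grip_width'],o['grasp_force'])
```

```text
[ 0.4169 -0.3185  0.0083] [ 1.8e+02 -4.0e-02  3.3e-01] [-0.3  0.9  0.1] 0.01134431929992161 12.000047117471695
```

{"method": "play_rows", "body": {
  "steps": [
    [[0,0,-0.03,0,0,0,0.0],[0,0,-0.04,0,0,0,0.0],[0,0,-0.04,0,0,0,0.0],[0.0055,-0.03,0,0,0,0,0.0],[0.0055,-0.03,0,0,0,0,0.0],[0.0055,-0.03,0,0,0,0,0.0],[0.0055,-0.03,0,0,0,0,0.0],[0.0055,-0.03,0,0,0,0,0.0],[0.0055,-0.03,0,0,0,0,0.0],[0,0,0,0,0,0,0.0],[0,0,0,0,0,0,0.0]]
  ]
}}

```text
time_s: 8.8
tool_pos: [0.4486, -0.1379, 0.1181]
tool_rot: [180.0, -0.0, 0.4]
force: [0.0, -1.0, -0.9]
grip_width: 0.0112
grasp_force: 12.0
```

Run:
```python
from h import *
o=get_obs(); print(np.round(o['tool_pos'],4),np.round(o['tool_rot'],2),np.round(o['force'],1),o['grip_width'],o['grasp_force'])
c=read_camera('wrist'); cv2.imwrite('pics/w3.png',c['frame'][:,:,::-1])
for n,z in (('disc',o['tool_pos'][2]-.008),('jar',0)):
  for s in silhouettes('wrist',n)[:2]:
    e=s['extent'];x,r=fit([(c,e)],n,[.45,-.1],z);print(n,s['p'],np.round(e,1),x.round(4),r.round(1))
```

```text
[ 0.4486 -0.1379  0.1181] [ 1.7999e+02 -1.0000e-02  4.3000e-01] [ 0.  -1.  -0.9] 0.011236873927564242 11.999664902687073
disc 0.8 [262.  225.5 308.9 273.3] [ 0.4476 -0.139 ] [-8.7 -1.8  7.6 11.9]
disc 0.66 [180.6 166.8 272.7 244.4] [ 0.478  -0.1032] [  3.9   1.7 -21.  -10.3]
jar 0.75 [179.3 165.9 268.7 247. ] [ 0.4525 -0.0929] [-1.  -4.1  1.5  8.6]
```

View pics/w3.png

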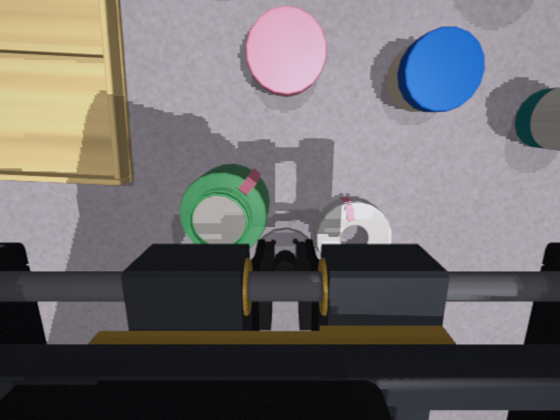

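Run:
```python
from h import *
c=read_camera('wrist'); im=c['frame'].astype(int)
mn,mx=im.min(2),im.max(2)
# white floor in jar
m=((mx-mn<22)&(mn>95)).astype(np.uint8)[185:246,185:258]; m=cv2.morphologyEx(m,cv2.MORPH_OPEN,np.ones((3,3)))
n,l,st,ce=cv2.connectedComponentsWithStats(m); i=l[36,35]; ys,xs=np.where(l==i)
print('floor',st[i],ce[i]+[185,185])
e=[xs.min()+185,ys.min()+185,xs.max()+186,ys.max()+186]; print(e)
f=lambda x:ext(c,circ(.0195,.062)+[x[0],x[1],0])-e
s=least_squares(f,[.45,-.09],loss='soft_l1');print(s.x.round(4),f(s.x).round(1))
tp=get_obs()['tool_pos']; p=proj(c,circ(.0175,tp[2]-.003)+[tp[0],tp[1],0]); print('pred disc ext',p.min(0),p.max(0))
p=proj(c,circ(.006,tp[2]+.013)+[tp[0],tp[1],0]); print('pred knob ext',p.min(0),p.max(0))
b=c['frame'][150:300,160:400,::-1]; cv2.imwrite('pics/c3.png',cv2.resize(b,None,fx=3.3,fy=3.3,interpolation=2))
```

```text
floor [   5   11   53   48 2011] [215.79811039 219.94530085]
[np.int64(190), np.int64(196), np.int64(243), np.int64(244)]
[ 0.4508 -0.0922] [-1.1 -1.5  1.1  3. ]
pred disc ext [251.28210108 224.65144339] [314.55516645 283.3995703 ]
pred knob ext [270.89412159 256.46725844] [294.64572459 278.25518677]
```

View pics/c3.png

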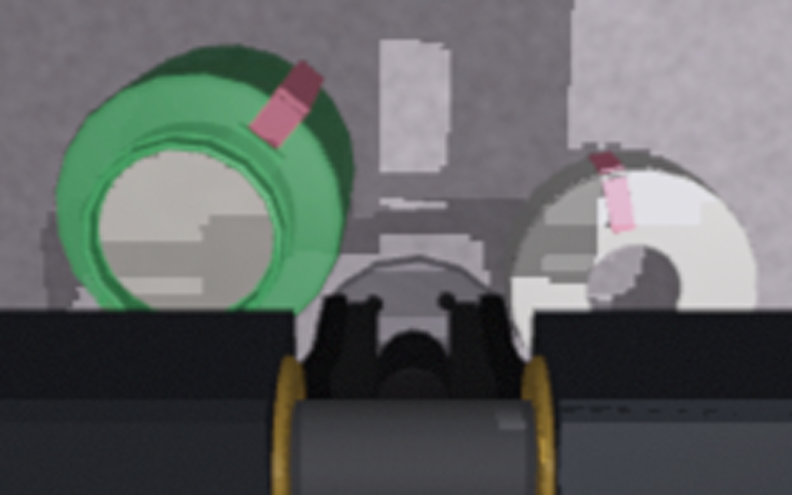

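{"method": "play_rows", "body": {
  "steps": [
    [[0.0013,-0.0156,0,0,0,0,0.0],[0.0013,-0.0156,0,0,0,0,0.0],[0.0013,-0.0157,0,0,0,0,0.0],[0,0,0.018,0,0,0,0.0],[0,0,0.015,0,0,0,0.0],[0,0,0,0,0,0,0.0],[0,0,0,0,0,0,0.0]]
  ]
}}

```text
time_s: 9.7
tool_pos: [0.4521, -0.0921, 0.0852]
tool_rot: [180.0, 0.0, 0.2]
force: [0.6, -0.0, -0.9]
grip_width: 0.0114
grasp_force: 12.0
```

{"method": "play_rows", "body": {
  "steps": [
    [[0.0004,-0.001,0.004,0,0,0,0.0],[0,0,0.004,0,0,0,0.0],[0,0,0.003,0,0,0,0.0],[0,0,0.002,0,0,0,0.0],[0,0,0,0,0,0,0.0]]
  ]
}}

```text
time_s: 10.2
tool_pos: [0.4524, -0.0903, 0.0718]
tool_rot: [180.0, 0.0, 0.3]
force: [0.1, -0.3, 0.5]
grip_width: 0.0116
grasp_force: 12.0
```

Run:
```python
from h import *
o=get_obs(); print(np.round(o['tool_pos'],4),np.round(o['force'],1),np.round(o['wrist_torque'],2))
c=read_camera('wrist'); b=c['frame'][150:300,180:390,::-1]; cv2.imwrite('pics/c4.png',cv2.resize(b,None,fx=3.8,fy=3.8,interpolation=2))
```

```text
[ 0.4524 -0.0903  0.0718] [ 0.1 -0.3  0.5] [-0.06  0.23 -0.03]
```

View pics/c4.png

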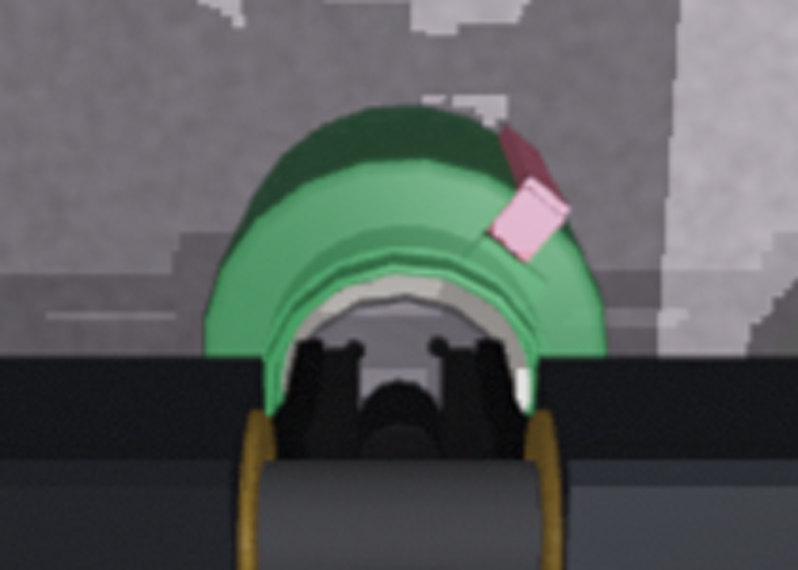

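{"method": "play_rows", "body": {
  "steps": [
    [[0,0,0,0,0,0,0.03],[0,0,0,0,0,0,0.03],[0,0,-0.02,0,0,0,0.03],[0,0,-0.03,0,0,0,0.03],[-0.009,0.035,0,0,0,0,0.08],[-0.009,0.036,0,0,0,0,0.08],[-0.009,0.035,0,0,0,-0.1335,0.08],[0,0,0,0,0,-0.1335,0.08],[0,0,0,0,0,-0.1335,0.08],[0,0,0,0,0,-0.1335,0.08],[0,0,0,0,0,0,0.08]]
  ]
}}

```text
time_s: 11.35
tool_pos: [0.4263, -0.1965, 0.1222]
tool_rot: [180.0, -0.0, 30.9]
force: [0.8, -0.0, 0.7]
grip_width: 0.0762
grasp_force: 0.0
```

Run:
```python
from h import *
o=get_obs(); print(np.round(o['tool_pos'],4),np.round(o['tool_rot'],2),np.round(o['force'],1))
c=read_camera('wrist'); cv2.imwrite('pics/w5.png',c['frame'][:,:,::-1])
for n in ['ring']:
  for s in silhouettes('wrist',n)[:2]:
    e=s['extent'];x,r=fit([(c,e)],n,[.42,-.2],0);print(n,s['p'],np.round(e,1),x.round(4),r.round(1))
im=c['frame'].astype(int); R,G,Bl=im[...,0],im[...,1],im[...,2]
pk=((R-G>30)&(R-Bl>10)).astype(np.uint8)
n,l,st,ce=cv2.connectedComponentsWithStats(pk)
for i in range(1,n):
    if st[i,4]>10: u,v=ce[i]; print('pink',st[i],u.round(1),v.round(1),plane(c,u,v,.022).round(4))
```

```text
[ 0.4263 -0.1965  0.1222] [ 1.800e+02 -2.000e-02  3.093e+01] [ 0.8 -0.   0.7]
ring 0.79 [247.  171.3 321.6 245.9] [ 0.4237 -0.1986] [-0.6 -1.   0.6  1.3]
pink [ 276    0   82   47 2966] 315.4 19.3 [ 0.56   -0.1433  0.022 ]
pink [204  91  29  16 297] 217.7 98.7 [ 0.475 -0.108  0.022]
pink [127 124   9  13  67] 131.2 129.9 [ 0.4193 -0.0603  0.022 ]
pink [293 171   7   5  23] 295.7 173.0 [ 0.4568 -0.1897  0.022 ]
pink [287 179  12  14  90] 292.0 186.4 [ 0.4458 -0.1928  0.022 ]
pink [270 228  10  17 109] 274.6 236.2 [ 0.4006 -0.2026  0.022 ]
```

View pics/w5.png

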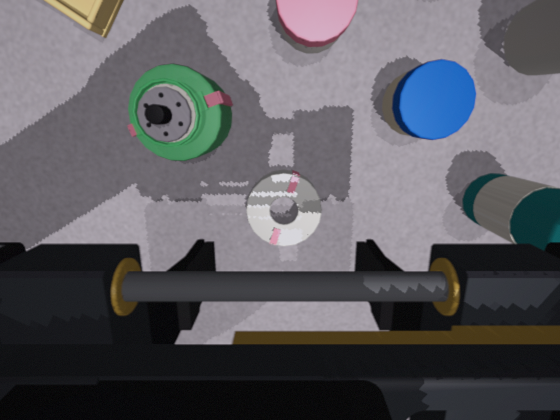

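{"method": "play_rows", "body": {
  "steps": [
    [[-0.002,-0.0015,0.02,0,0,0.012,0.082],[0,0,0.03,0,0,0,0.082],[0,0,0.03,0,0,0,0.082],[0,0,0.025,0,0,0,0.082],[0,0,0.0107,0,0,0,0.082],[0,0,0,0,0,0,0.05],[0,0,0,0,0,0,0.05],[0,0,0,0,0,0,0.05],[0,0,0,0,0,0,0.05],[0,0,0,0,0,0,0.05]]
  ],
  "force": 15
}}

```text
time_s: 12.45
tool_pos: [0.425, -0.1965, 0.0076]
tool_rot: [179.9, -0.1, 30.2]
force: [-0.5, 0.3, 7.1]
grip_width: 0.0624
grasp_force: 15.0
```

{"method": "play_rows", "body": {
  "steps": [
    [[0,0,-0.02,0,0,0,0.05],[0,0,-0.04,0,0,0,0.05],[0,0,-0.05,0,0,0,0.05],[0,0,0,0,0,0,0.05],[0,0,0,0,0,0,0.05]]
  ]
}}

```text
time_s: 12.95
tool_pos: [0.4248, -0.1961, 0.1175]
tool_rot: [179.9, -0.2, 30.2]
force: [-0.6, -0.0, -0.6]
grip_width: 0.0626
grasp_force: 15.0
```

Run:
```python
from h import *
o=get_obs(); tp=o['tool_pos'];print(np.round(tp,4),np.round(o['tool_rot'],2),np.round(o['force'],1),o['grip_width'])
c=read_camera('wrist'); cv2.imwrite('pics/w6.png',c['frame'][:,:,::-1])
for s in silhouettes('wrist','ring')[:2]:
    e=s['extent'];x,r=fit([(c,e)],'ring',[.42,-.2],tp[2]-.0065);print('ring',s['p'],np.round(e,1),x.round(4),r.round(1))
im=c['frame'].astype(int); R,G,Bl=im[...,0],im[...,1],im[...,2]
pk=((R-G>30)&(R-Bl>10)).astype(np.uint8)
n,l,st,ce=cv2.connectedComponentsWithStats(pk)
for i in range(1,n):
    if st[i,4]>10: u,v=ce[i]; print('pink',st[i],u.round(1),v.round(1),plane(c,u,v,tp[2]+.0155).round(4),plane(c,u,v,.05).round(4))
p=proj(c,circ(.012,tp[2]+.0155)+[tp[0],tp[1],0]); print('pred hole ext',p.min(0),p.max(0))
p=proj(c,circ(.032,tp[2]+.0155)+[tp[0],tp[1],0]); print('pred ring top ext',p.min(0),p.max(0))
```

```text
[ 0.4248 -0.1961  0.1175] [179.93  -0.2   30.25] [-0.6 -0.  -0.6] 0.06259154543715235
ring 0.87 [220.3 197.8 344.9 322.9] [ 0.4243 -0.196 ] [-2.1 -1.1  2.1  2.5]
pink [ 274    0   83   44 2796] 314.0 18.2 [ 0.5273 -0.1509  0.133 ] [ 0.5506 -0.1453  0.05  ]
pink [203  90  28  17 310] 216.0 98.5 [ 0.4794 -0.1306  0.133 ] [ 0.4758 -0.1135  0.05  ]
pink [124 125  10  13  68] 128.6 131.4 [ 0.4476 -0.1035  0.133 ] [ 0.4261 -0.0711  0.05  ]
pink [298 200  13  13 115] 303.8 206.0 [ 0.4574 -0.1883  0.133 ] [ 0.4414 -0.2036  0.05  ]
pink [290 213  20  30 345] 299.4 227.8 [ 0.4471 -0.192   0.133 ] [ 0.4253 -0.2095  0.05  ]
pink [262 301  18  23 268] 270.5 311.6 [ 0.4006 -0.2025  0.133 ] [ 0.3526 -0.2259  0.05  ]
pred hole ext [259.2134906  246.09328134] [307.46304977 290.39785261]
pred ring top ext [218.84841215 206.38716512] [347.74642287 324.80889344]
```

View pics/w6.png

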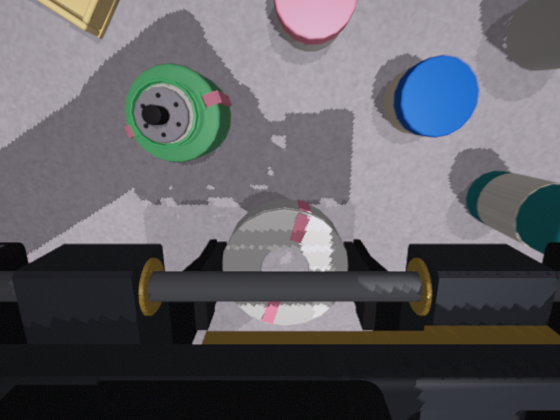

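{"method": "play_rows", "body": {
  "steps": [
    [[0.0192,-0.0192,0,0,0,0,0.05],[0.0192,-0.0192,0,0,0,0,0.05],[0.0192,-0.0192,0,0,0,0,0.05],[0.0192,-0.0191,0,0,0,0,0.05],[0,0,0,0,0,-0.1327,0.05],[0,0,0,0,0,-0.1327,0.05],[0,0,0,0,0,-0.1327,0.05],[0,0,0.015,0,0,0,0.05],[0,0,0,0,0,0,0.05],[0,0,0,0,0,0,0.05]]
  ]
}}

```text
time_s: 14.05
tool_pos: [0.4503, -0.0913, 0.1001]
tool_rot: [-179.9, 0.1, 53.0]
force: [0.4, -0.1, -0.7]
grip_width: 0.0624
grasp_force: 15.0
```

Run:
```python
from h import *
o=get_obs(); tp=o['tool_pos'];print(np.round(tp,4),np.round(o['tool_rot'],2),np.round(o['force'],1),o['grip_width'])
a=np.radians(o['tool_rot'][2]); d=np.array([.4525-tp[0],-.0912-tp[1]]); print('tool dxy',d@[np.cos(a),np.sin(a)],d@[np.sin(a),-np.cos(a)])
```

```text
[ 0.4503 -0.0913  0.1001] [-1.7987e+02  1.4000e-01  5.3010e+01] [ 0.4 -0.1 -0.7] 0.06237729868277976
tool dxy 0.0014294360326676063 0.001725009211516715
```

{"method": "play_rows", "body": {
  "steps": [
    [[0.0014,0.0017,0.005,0,0,0,0.05],[0,0,0.01,0,0,0,0.05],[0,0,0.008,0,0,0,0.05],[0,0,0,0,0,0,0.05],[0,0,0,0,0,0,0.05]]
  ]
}}

```text
time_s: 14.55
tool_pos: [0.4534, -0.0912, 0.078]
tool_rot: [-180.0, 0.0, 53.0]
force: [0.0, 0.6, -1.2]
grip_width: 0.0618
grasp_force: 15.0
```

{"method": "play_rows", "body": {
  "steps": [
    [[0,0,0.003,0,0,0,0.05],[0,0,0.003,0,0,0,0.05],[0,0,0.003,0,0,0,0.05],[0,0,0,0,0,0,0.05]]
  ]
}}

```text
time_s: 14.95
tool_pos: [0.4534, -0.0911, 0.0689]
tool_rot: [-180.0, 0.0, 53.0]
force: [0.2, -1.1, 0.2]
grip_width: 0.0623
grasp_force: 15.0
```

{"method": "play_rows", "body": {
  "steps": [
    [[0,0,0.003,0,0,0,0.05],[0,0,0.003,0,0,0,0.05],[0,0,0.002,0,0,0,0.05],[0,0,0,0,0,0,0.05]]
  ]
}}

```text
time_s: 15.35
tool_pos: [0.4534, -0.0912, 0.061]
tool_rot: [-180.0, 0.0, 53.0]
force: [0.2, -1.0, -0.7]
grip_width: 0.0622
grasp_force: 15.0
```

{"method": "play_rows", "body": {
  "steps": [
    [[0,0,0.0015,0,0,0,0.05],[0,0,0.0015,0,0,0,0.05],[0,0,0,0,0,0,0.05],[0,0,0,0,0,0,0.05]]
  ]
}}

```text
time_s: 15.75
tool_pos: [0.4537, -0.0911, 0.0583]
tool_rot: [-180.0, -0.0, 53.0]
force: [-0.3, -0.2, -0.8]
grip_width: 0.0626
grasp_force: 15.0
```

Run:
```python
from h import *
o=get_obs(); tp=o['tool_pos'];print(np.round(tp,4),np.round(o['tool_rot'],2),np.round(o['force'],1),np.round(o['wrist_torque'],2))
c=read_camera('wrist'); cv2.imwrite('pics/w7.png',c['frame'][:,:,::-1])
im=c['frame'].astype(int); R,G,Bl=im[...,0],im[...,1],im[...,2]
pk=((R-G>30)&(R-Bl>10)).astype(np.uint8)
n,l,st,ce=cv2.connectedComponentsWithStats(pk)
for i in range(1,n):
    if st[i,4]>10: u,v=ce[i]; print('pink',st[i],u.round(1),v.round(1),plane(c,u,v,.072).round(4),plane(c,u,v,.05).round(4))
```

```text
[ 0.4537 -0.0911  0.0583] [-180.     -0.     53.04] [-0.3 -0.2 -0.8] [-0.07  0.11  0.04]
pink [ 0 81  2  6 11] 0.5 83.7 [0.4077 0.0513 0.072 ] [0.3946 0.064  0.05  ]
pink [ 436  149  110   96 8348] 490.8 195.4 [ 0.5539 -0.1207  0.072 ] [ 0.5624 -0.1333  0.05  ]
pink [298 200  14  14 117] 304.0 206.1 [ 0.4803 -0.0717  0.072 ] [ 0.4779 -0.0772  0.05  ]
pink [290 213  21  30 360] 299.6 227.7 [ 0.4722 -0.0792  0.072 ] [ 0.4686 -0.0858  0.05  ]
pink [224 232   5  10  18] 225.9 236.8 [ 0.4406 -0.0613  0.072 ] [ 0.4324 -0.0652  0.05  ]
pink [262 301  19  23 277] 270.6 311.3 [ 0.4328 -0.1073  0.072 ] [ 0.4234 -0.118   0.05  ]
```

View pics/w7.png

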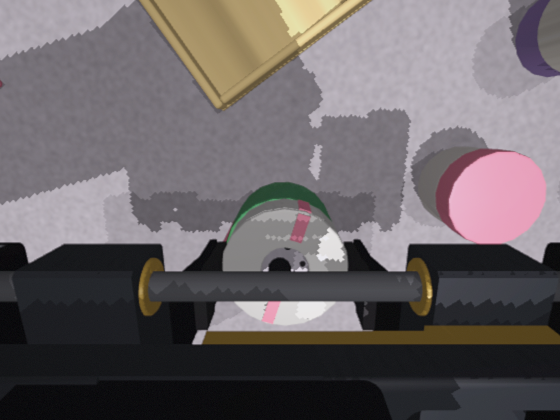

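{"method": "play_rows", "body": {
  "steps": [
    [[0,0,0.0005,0,0,0.1309,0.05],[0,0,0,0,0,0.1309,0.05],[0,0,0,0,0,0.1309,0.05],[0,0,0,0,0,0.1309,0.05],[0,0,0,0,0,0.1309,0.05],[0,0,0,0,0,0.1309,0.05],[0,0,0,0,0,0.1309,0.05],[0,0,0,0,0,0.1309,0.05],[0,0,0,0,0,0.1309,0.05],[0,0,0,0,0,0.1309,0.05],[0,0,0,0,0,0,0.05]]
  ]
}}

```text
time_s: 16.9
tool_pos: [0.4538, -0.0912, 0.0579]
tool_rot: [-180.0, -0.0, -22.0]
force: [-0.2, -0.0, -0.8]
grip_width: 0.0626
grasp_force: 15.0
```

Run:
```python
from h import *
o=get_obs(); tp=o['tool_pos'];print(np.round(tp,4),np.round(o['tool_rot'],2),np.round(o['force'],1),np.round(o['wrist_torque'],2))
c=read_camera('wrist'); cv2.imwrite('pics/w8.png',cv2.resize(c['frame'][150:340,170:400,::-1],None,fx=3,fy=3,interpolation=2))
im=c['frame'].astype(int); R,G,Bl=im[...,0],im[...,1],im[...,2]
pk=((R-G>30)&(R-Bl>10)).astype(np.uint8)
n,l,st,ce=cv2.connectedComponentsWithStats(pk)
for i in range(1,n):
    if st[i,4]>10: u,v=ce[i]; print('pink',st[i],u.round(1),v.round(1),plane(c,u,v,.072).round(4),plane(c,u,v,.05).round(4))
```

```text
[ 0.4538 -0.0912  0.0579] [-1.7999e+02 -1.0000e-02 -2.1970e+01] [-0.2 -0.  -0.8] [-0.02  0.16  0.01]
pink [ 231    0  113   80 6280] 283.7 30.8 [ 0.5536 -0.1321  0.072 ] [ 0.5586 -0.134   0.05  ]
pink [296 181  17  33 375] 303.4 196.8 [ 0.4847 -0.1142  0.072 ] [ 0.4794 -0.1135  0.05  ]
pink [290 214  20  29 355] 299.8 227.9 [ 0.4709 -0.107   0.072 ] [ 0.4637 -0.1052  0.05  ]
pink [262 301  18  23 250] 270.6 311.7 [ 0.4337 -0.0762  0.072 ] [ 0.421  -0.0699  0.05  ]
```

View pics/w8.png

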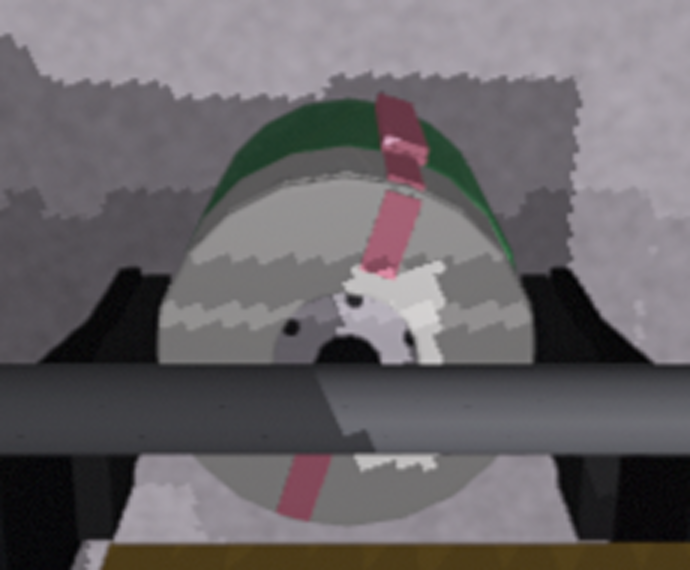

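{"method": "play_rows", "body": {
  "steps": [
    [[0,0,0,0,0,0,0.085],[0,0,0,0,0,0,0.085],[0,0,0,0,0,0,0.085],[0,0,-0.03,0,0,0,0.085],[0,0,-0.045,0,0,0,0.085],[0,0,-0.045,0,0,0,0.085],[0,0,-0.045,0,0,0,0.085],[0,0,0,0,0,-0.128,0.06],[0,0,0,0,0,-0.128,0.06],[0,0,0,0,0,-0.128,0.06],[0,0,0,0,0,0,0.06]]
  ]
}}

```text
time_s: 18.05
tool_pos: [0.4537, -0.0911, 0.223]
tool_rot: [-180.0, -0.0, 0.1]
force: [-0.2, -0.2, -1.1]
grip_width: 0.0634
grasp_force: 0.0
```

{"method": "play_rows", "body": {
  "steps": [
    [[0.04,0,0,0,0,0,0.06],[0.04,0,0,0,0,0,0.06],[0.04,0,0,0,0,0,0.06],[0.04,0,0,0,0,0,0.06],[0,0,0,0,0,0,0.06],[0,0,0,0,0,0,0.06]]
  ]
}}

```text
time_s: 18.65
tool_pos: [0.6135, -0.0913, 0.2212]
tool_rot: [179.9, 0.2, -0.1]
force: [-0.3, 0.1, 0.3]
grip_width: 0.0601
grasp_force: 0.0
```

```bash
cat >> h.py <<'E'
CAP=dict(bottle_teal=(.150,.0135),bottle_amber=(.16,.0135),bottle_lilac=(.17,.0135))
def capfit(c,name,x0):
    pass
E
python3 - <<'E'
from h import *
o=get_obs(); tp=o['tool_pos'];print(np.round(tp,4),np.round(o['tool_rot'],2),np.round(o['force'],1))
c=read_camera('wrist'); cv2.imwrite('pics/w9.png',c['frame'][:,:,::-1])
t=read_camera('top')
for n in ('bottle_lilac','bottle_amber','pot_pink','pot_blue','bottle_teal'):
  for s in silhouettes('wrist',n)[:2]:
    e=s['extent'];x,r=fit([(c,e)],n,[.6,-.1],0);print(n,round(s['p'],2),np.round(e),x.round(4),r.round(1))
  for s in silhouettes('top',n)[:1]:
    e=s['extent'];x,r=fit([(t,e)],n,[.6,-.1],0);print('  top',n,round(s['p'],2),np.round(e),x.round(4),r.round(1))
for q in ([.662,-.093,.17],[.67,-.197,.16]): print(proj(c,q).round(0))
E
```

```text
[ 0.6135 -0.0913  0.2212] [ 1.7987e+02  1.9000e-01 -7.0000e-02] [-0.3  0.1  0.3]
bottle_lilac 0.65 [258. 127. 315. 183.] [ 0.6574 -0.0939] [-0.8 -3.4  0.8  0.8]
bottle_lilac 0.59 [363. 115. 461. 171.] [ 0.6657 -0.1947] [-11.2  -1.2   0.7   2.4]
  top bottle_lilac 0.92 [415. 148. 461. 191.] [ 0.6617 -0.4029] [ 1.   1.4 -0.7 -2.4]
bottle_amber 0.79 [361. 114. 463. 172.] [ 0.6659 -0.2013] [-3.9  0.   0.7  0. ]
  top bottle_amber 0.37 [338. 182. 345. 189.] [ 0.6072 -0.1767] [-18.8  -1.8   2.1  24.5]
pot_pink 0.95 [302. 202. 349. 258.] [ 0.5619 -0.138 ] [-3.1 -0.9  1.6  0.9]
  top pot_pink 0.53 [314. 207. 329. 237.] [ 0.5594 -0.1463] [-8.9  0.9  3.  -1. ]
pot_blue 0.79 [388. 207. 446. 260.] [ 0.5569 -0.2456] [-2.6 -2.2  1.5  2.5]
  top pot_blue 0.63 [346. 212. 377. 238.] [ 0.5517 -0.2413] [ 1.3 -0.6 -1.1  0.6]
bottle_teal 0.72 [482. 237. 540. 264.] [ 0.588  -0.2775] [-65.8 -54.1   0.8   1.2]
bottle_teal 0.31 [  0. 126. 219. 268.] [0.588  0.1139] [  0.8  56.7 -83.2  -1.2]
  top bottle_teal 0.94 [399. 219. 437. 248.] [ 0.5265 -0.3531] [-0.6  0.5  0.5 -0.6]
[[286. 157.]]
[[438. 143.]]
```

View pics/w9.png

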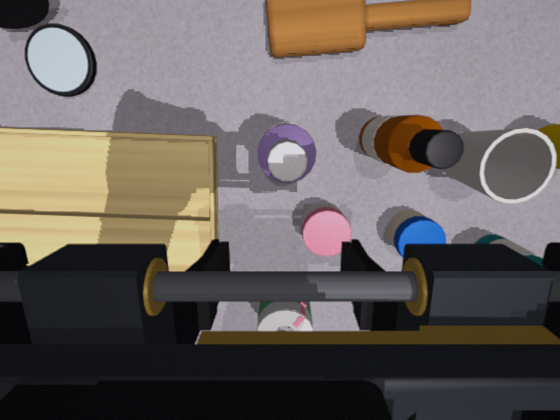

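{"method": "play_rows", "body": {
  "steps": [
    [[0.024,0.001,0,0,0,0,0.06],[0.0235,0.001,0,0,0,0,0.06],[0,0,0.03,0,0,0,0.06],[0,0,0.03,0,0,0,0.06],[0,0,0.029,0,0,0,0.06],[0,0,0,0,0,0,0.01],[0,0,0,0,0,0,0.01],[0,0,0,0,0,0,0.01],[0,0,0,0,0,0,0.01],[0,0,0,0,0,0,0.01],[0,0,0,0,0,0,0.01]]
  ],
  "force": 20
}}

```text
time_s: 20.35
tool_pos: [0.662, -0.0929, 0.1352]
tool_rot: [-180.0, -0.1, 0.1]
force: [-0.3, 0.3, 4.0]
grip_width: 0.0255
grasp_force: 20.0
```

{"method": "play_rows", "body": {
  "steps": [
    [[0,0,-0.015,0,0,0,0.01],[0,0,-0.025,0,0,0,0.01],[0,0,-0.03,0,0,0,0.01],[0,0,0,0,0,0,0.01]]
  ]
}}

```text
time_s: 20.75
tool_pos: [0.6636, -0.094, 0.2092]
tool_rot: [180.0, -0.5, 0.0]
force: [0.9, -0.5, -1.9]
grip_width: 0.0255
grasp_force: 20.0
```

{"method": "play_rows", "body": {
  "steps": [
    [[-0.003,-0.0289,0,0,0,0,0.01],[-0.003,-0.0289,0,0,0,0,0.01],[-0.003,-0.0289,0,0,0,0,0.01],[-0.003,-0.0289,0,0,0,0,0.01],[-0.003,-0.0289,0,0,0,0,0.01],[-0.003,-0.0289,0,0,0,0,0.01],[-0.003,-0.0289,0,0,0,0,0.01],[-0.003,-0.0289,0,0,0,0,0.01],[-0.003,-0.0289,0,0,0,0,0.01],[-0.003,-0.0289,0,0,0,0,0.01],[-0.003,-0.0289,0,0,0,0,0.01],[-0.003,-0.0289,0,0,0,0,0.01]]
  ]
}}

```text
time_s: 21.95
tool_pos: [0.6242, 0.2548, 0.2032]
tool_rot: [180.0, 0.1, 0.0]
force: [-0.3, -0.4, -1.9]
grip_width: 0.0256
grasp_force: 20.0
```

{"method": "play_rows", "body": {
  "steps": [
    [[0,0,0,0,0,0,0.01],[0,0,0.015,0,0,0,0.01],[0,0,0.02,0,0,0,0.01],[0,0,0.015,0,0,0,0.01],[0,0,0.01,0,0,0,0.01],[0,0,0,0,0,0,0.01],[0,0,0,0,0,0,0.01]]
  ]
}}

```text
time_s: 22.65
tool_pos: [0.6252, 0.2533, 0.144]
tool_rot: [180.0, -0.0, 0.0]
force: [0.2, 0.3, -1.3]
grip_width: 0.0252
grasp_force: 20.0
```

{"method": "play_rows", "body": {
  "steps": [
    [[0,0,0.002,0,0,0,0.01],[0,0,0.0015,0,0,0,0.01],[0,0,0,0,0,0,0.01],[0,0,0,0,0,0,0.06],[0,0,0,0,0,0,0.06],[0,0,0,0,0,0,0.06],[0,0,-0.03,0,0,0,0.06],[0,0,-0.04,0,0,0,0.06],[0,0,-0.015,0,0,0,0.06]]
  ]
}}

```text
time_s: 23.55
tool_pos: [0.6269, 0.254, 0.23]
tool_rot: [-179.8, -0.3, 0.0]
force: [-0.2, -0.5, 0.4]
grip_width: 0.0585
grasp_force: 0.0
```

{"method": "play_rows", "body": {
  "steps": [
    [[0.0037,0.0373,0,0,0,0,0.06],[0.0037,0.0373,0,0,0,0,0.06],[0.0037,0.0373,0,0,0,0,0.06],[0.0037,0.0373,0,0,0,0,0.06],[0.0037,0.0373,0,0,0,0,0.06],[0.0037,0.0373,0,0,0,0,0.06],[0.0037,0.0373,0,0,0,0,0.06],[0.0037,0.0373,0,0,0,0,0.06],[0.0037,0.0373,0,0,0,0,0.06],[0.0037,0.0373,0,0,0,0,0.06],[0.0037,0.0373,0,0,0,0,0.06],[0,0,0,0,0,0,0.06]]
  ]
}}

```text
time_s: 24.75
tool_pos: [0.6642, -0.1652, 0.2256]
tool_rot: [179.7, 0.0, -0.5]
force: [-0.1, -0.3, 0.5]
grip_width: 0.0599
grasp_force: 0.0
```

Run:
```python
from h import *
o=get_obs(); tp=o['tool_pos'];print(np.round(tp,4),np.round(o['tool_rot'],2),np.round(o['force'],1))
c=read_camera('wrist'); t=read_camera('top')
for n in ('bottle_lilac','bottle_amber','pot_pink','pot_blue'):
  for k,q in (('wrist',c),('top',t)):
   for s in silhouettes(k,n)[:2]:
    e=s['extent'];x,r=fit([(q,e)],n,[.6,-.1],0.005 if n=='bottle_lilac' else 0);print(k,n,round(s['p'],2),np.round(e),x.round(4),r.round(1))
im=c['frame'].astype(int); p=proj(c,[.668,-.197,.16])[0]; print(p)
u,v=p.round().astype(int); w=im.sum(2)[max(v-40,0):v+40,u-40:u+40]; ys,xs=np.where(w<130); print('cap',plane(c,xs.mean()+u-40,ys.mean()+max(v-40,0),.155).round(4),len(xs))
```

```text
[ 0.6642 -0.1652  0.2256] [ 1.797e+02  1.000e-02 -5.400e-01] [-0.1 -0.3  0.5]
wrist bottle_lilac 0.75 [455. 164. 560. 238.] [ 0.6673 -0.3441] [-42.7  -6.1   0.7   1. ]
top bottle_lilac 0.88 [111. 177. 151. 212.] [0.6171 0.2494] [-1.3 -0.1  2.8  0.1]
top bottle_lilac 0.88 [415. 152. 458. 190.] [ 0.6561 -0.3975] [-1.   0.1  0.7 -0.2]
wrist bottle_amber 0.97 [291. 160. 352. 233.] [ 0.6675 -0.2024] [ 2.5 -1.8 -0.7  0.7]
wrist bottle_amber 0.6 [  0. 176. 165. 261.] [0.6482 0.0328] [  0.8   0.4 -23.8  -0.4]
top bottle_amber 0.29 [105. 173. 260. 268.] [0.6246 0.2622] [   1.6    1.9 -110.9  -58.3]
wrist pot_pink 0.67 [242. 242. 282. 274.] [ 0.568  -0.1402] [-3.3 -6.1  3.5 18.5]
wrist pot_blue 0.64 [326. 246. 343. 273.] [ 0.5618 -0.2087] [-29.8  -6.5   2.   23.9]
wrist pot_blue 0.19 [196.  46. 388. 108.] [ 0.778  -0.1103] [   1.8    0.6 -130.8   -1. ]
top pot_blue 0.74 [347. 212. 378. 234.] [ 0.5536 -0.2447] [ 1.6 -2.4 -1.4  3.3]
[326.10017468 215.53878892]
cap [ 0.6647 -0.2011  0.155 ] 1613
```

{"method": "play_rows", "body": {
  "steps": [
    [[0.002,0.017,0,0,0,0,0.06],[0.002,0.0168,0,0,0,0,0.06],[0,0,0.03,0,0,0,0.06],[0,0,0.03,0,0,0,0.06],[0,0,0.03,0,0,0,0.06],[0,0,0.012,0,0,0,0.06],[0,0,0,0,0,0,0.01],[0,0,0,0,0,0,0.01],[0,0,0,0,0,0,0.01],[0,0,0,0,0,0,0.01],[0,0,0,0,0,0,0.01],[0,0,0,0,0,0,0.01]]
  ]
}}

```text
time_s: 26.45
tool_pos: [0.6704, -0.1906, 0.1243]
tool_rot: [180.0, -0.1, 0.0]
force: [0.1, -0.5, 2.2]
grip_width: 0.0254
grasp_force: 19.9
```

{"method": "play_rows", "body": {
  "steps": [
    [[0,0,-0.015,0,0,0,0.01],[0,0,-0.025,0,0,0,0.01],[0,0,-0.035,0,0,0,0.01],[0,0,0,0,0,0,0.01]]
  ]
}}

```text
time_s: 26.85
tool_pos: [0.6725, -0.1915, 0.2045]
tool_rot: [179.9, -0.5, 0.1]
force: [0.1, -0.4, -0.8]
grip_width: 0.0259
grasp_force: 19.9
```

{"method": "play_rows", "body": {
  "steps": [
    [[-0.0038,-0.0304,0,0,0,0,0.01],[-0.0038,-0.0304,0,0,0,0,0.01],[-0.0038,-0.0304,0,0,0,0,0.01],[-0.0038,-0.0304,0,0,0,0,0.01],[-0.0038,-0.0304,0,0,0,0,0.01],[-0.0038,-0.0304,0,0,0,0,0.01],[-0.0038,-0.0304,0,0,0,0,0.01],[-0.0038,-0.0304,0,0,0,0,0.01],[-0.0038,-0.0304,0,0,0,0,0.01],[-0.0038,-0.0304,0,0,0,0,0.01],[-0.0038,-0.0304,0,0,0,0,0.01],[-0.0038,-0.0304,0,0,0,0,0.01]]
  ]
}}

```text
time_s: 28.05
tool_pos: [0.6232, 0.1758, 0.1979]
tool_rot: [-180.0, 0.1, 0.0]
force: [1.5, 0.1, -2.6]
grip_width: 0.0253
grasp_force: 19.9
```

{"method": "play_rows", "body": {
  "steps": [
    [[0,0,0,0,0,0,0.01],[0,0,0.015,0,0,0,0.01],[0,0,0.02,0,0,0,0.01],[0,0,0.02,0,0,0,0.01],[0,0,0.01,0,0,0,0.01],[0,0,0,0,0,0,0.01],[0,0,0,0,0,0,0.01]]
  ]
}}

```text
time_s: 28.75
tool_pos: [0.6244, 0.1736, 0.1336]
tool_rot: [180.0, -0.0, -0.0]
force: [0.2, 0.1, -2.3]
grip_width: 0.0258
grasp_force: 20.0
```

{"method": "play_rows", "body": {
  "steps": [
    [[0,0,0.002,0,0,0,0.01],[0,0,0.002,0,0,0,0.01],[0,0,0,0,0,0,0.01],[0,0,0,0,0,0,0.06],[0,0,0,0,0,0,0.06],[0,0,0,0,0,0,0.06],[0,0,-0.03,0,0,0,0.06],[0,0,-0.04,0,0,0,0.06],[0,0,-0.02,0,0,0,0.06]]
  ]
}}

```text
time_s: 29.65
tool_pos: [0.6256, 0.1745, 0.2232]
tool_rot: [-179.9, -0.3, 0.0]
force: [-0.3, 0.3, 0.8]
grip_width: 0.0585
grasp_force: 0.0
```

{"method": "play_rows", "body": {
  "steps": [
    [[-0.007,0.0365,0,0,0,0,0.06],[-0.007,0.0365,0,0,0,0,0.06],[-0.007,0.0365,0,0,0,0,0.06],[-0.007,0.0365,0,0,0,0,0.06],[-0.007,0.0365,0,0,0,0,0.06],[-0.007,0.0365,0,0,0,0,0.06],[-0.007,0.0365,0,0,0,0,0.06],[-0.007,0.0365,0,0,0,0,0.06],[-0.007,0.0365,0,0,0,0,0.06],[-0.007,0.0365,0,0,0,0,0.06],[-0.007,0.0365,0,0,0,0,0.06],[-0.007,0.0365,0,0,0,0,0.06]]
  ]
}}

```text
time_s: 30.85
tool_pos: [0.5403, -0.265, 0.2199]
tool_rot: [-180.0, -0.1, 0.1]
force: [1.3, -0.2, 0.2]
grip_width: 0.0599
grasp_force: 0.0
```

{"method": "play_rows", "body": {
  "steps": [
    [[-0.007,0.0365,0,0,0,0,0.06],[-0.007,0.03,0,0,0,0,0.06],[0,0,0,0,0,0,0.06],[0,0,0,0,0,0,0.06]]
  ]
}}

```text
time_s: 31.25
tool_pos: [0.5261, -0.3309, 0.2196]
tool_rot: [-180.0, -0.0, -0.1]
force: [0.0, 0.2, -0.2]
grip_width: 0.0598
grasp_force: 0.0
```

Run:
```python
from h import *
o=get_obs(); tp=o['tool_pos'];print(np.round(tp,4),np.round(o['tool_rot'],2),np.round(o['force'],1))
c=read_camera('wrist'); t=read_camera('top')
for n in ('bottle_lilac','bottle_amber','bottle_teal','pot_pink','pot_blue'):
  for k,q in (('wrist',c),('top',t)):
   for s in silhouettes(k,n)[:2]:
    if s['p']<.5: continue
    e=s['extent'];x,r=fit([(q,e)],n,[.6,-.1],0.005 if k=='top' and n[-1] in 'cr' else 0);print(k,n,round(s['p'],2),np.round(e),x.round(4),r.round(1))
```

```text
[ 0.5261 -0.3309  0.2196] [-1.8e+02 -3.0e-02 -8.0e-02] [ 0.   0.2 -0.2]
wrist bottle_lilac 0.82 [325.   0. 423.  86.] [ 0.6518 -0.4002] [-0.4 -0.5  0.2  6.4]
wrist bottle_lilac 0.55 [ 61. 217. 121. 243.] [ 0.5276 -0.1905] [ -0.7 -55.2  65.3   1. ]
top bottle_lilac 0.74 [111. 178. 152. 214.] [0.6141 0.2492] [-1.   0.4  1.7 -0.4]
top bottle_lilac 0.57 [411. 151. 459. 191.] [ 0.6555 -0.3955] [ 2.5  0.7 -1.3 -0.8]
top bottle_amber 0.57 [150. 178. 188. 211.] [0.6171 0.1746] [ 1.  -0.  -1.4  0.1]
wrist bottle_teal 0.94 [284. 166. 336. 241.] [ 0.5219 -0.3547] [-0.2 -0.5  0.2  0.3]
top bottle_teal 0.79 [401. 235. 434. 245.] [ 0.5004 -0.346 ] [-4.4 -2.8  1.5 13.4]
wrist pot_pink 0.91 [ 69. 128. 140. 182.] [ 0.5625 -0.1372] [-1.  -0.   1.5  0.1]
top pot_pink 0.56 [304. 207. 329. 236.] [ 0.5605 -0.1423] [-0.4  0.8  0.3 -0.9]
top pot_pink 0.52 [399. 234. 434. 248.] [ 0.5051 -0.3607] [ 2.  -3.4 -1.6 10.2]
wrist pot_blue 0.84 [175. 135. 234. 194.] [ 0.5522 -0.2451] [-0.2  2.8  0.3 -1.9]
top pot_blue 0.6 [351. 212. 377. 236.] [ 0.5525 -0.2469] [-1.2 -1.6  1.1  1.7]
```

{"method": "play_rows", "body": {
  "steps": [
    [[-0.0025,0.0225,0,0,0,0,0.06],[0,0,0.03,0,0,0,0.06],[0,0,0.03,0,0,0,0.06],[0,0,0.03,0,0,0,0.06],[0,0,0.0166,0,0,0,0.06],[0,0,0,0,0,0,0.06],[0,0,0,0,0,0,0.01],[0,0,0,0,0,0,0.01],[0,0,0,0,0,0,0.01],[0,0,0,0,0,0,0.01],[0,0,0,0,0,0,0.01],[0,0,0,0,0,0,0.01]]
  ]
}}

```text
time_s: 33.05
tool_pos: [0.5244, -0.3524, 0.1132]
tool_rot: [-180.0, -0.0, 0.1]
force: [0.5, 0.9, 2.4]
grip_width: 0.0256
grasp_force: 20.0
```

{"method": "play_rows", "body": {
  "steps": [
    [[0,0,-0.015,0,0,0,0.01],[0,0,-0.025,0,0,0,0.01],[0,0,-0.04,0,0,0,0.01],[0,0,-0.02,0,0,0,0.01],[0,0,0,0,0,0,0.01]]
  ]
}}

```text
time_s: 33.55
tool_pos: [0.5253, -0.3543, 0.2168]
tool_rot: [179.8, -0.3, 0.0]
force: [0.5, 0.1, -1.7]
grip_width: 0.0253
grasp_force: 20.0
```

{"method": "play_rows", "body": {
  "steps": [
    [[0.0069,-0.0318,0,0,0,0,0.01],[0.0069,-0.0318,0,0,0,0,0.01],[0.0069,-0.0318,0,0,0,0,0.01],[0.0069,-0.0318,0,0,0,0,0.01],[0.0069,-0.0318,0,0,0,0,0.01],[0.0069,-0.0318,0,0,0,0,0.01],[0.0069,-0.0318,0,0,0,0,0.01],[0.0069,-0.0318,0,0,0,0,0.01],[0.0069,-0.0318,0,0,0,0,0.01],[0.0069,-0.0318,0,0,0,0,0.01],[0.0069,-0.0318,0,0,0,0,0.01],[0.0069,-0.0318,0,0,0,0,0.01]]
  ]
}}

```text
time_s: 34.75
tool_pos: [0.6056, 0.0304, 0.2112]
tool_rot: [180.0, 0.1, 0.0]
force: [0.9, 0.3, -2.5]
grip_width: 0.0258
grasp_force: 20.0
```

{"method": "play_rows", "body": {
  "steps": [
    [[0.0069,-0.0318,0,0,0,0,0.01],[0.0069,-0.0318,0,0,0,0,0.01],[0,0,0,0,0,0,0.01],[0,0,0.025,0,0,0,0.01],[0,0,0.025,0,0,0,0.01],[0,0,0.025,0,0,0,0.01],[0,0,0.015,0,0,0,0.01],[0,0,0,0,0,0,0.01],[0,0,0,0,0,0,0.01]]
  ]
}}

```text
time_s: 35.65
tool_pos: [0.6203, 0.0924, 0.123]
tool_rot: [180.0, 0.0, 0.0]
force: [0.5, -0.3, -2.5]
grip_width: 0.0253
grasp_force: 20.0
```

{"method": "play_rows", "body": {
  "steps": [
    [[0,0,0.0025,0,0,0,0.01],[0,0,0.002,0,0,0,0.01],[0,0,0,0,0,0,0.01],[0,0,0,0,0,0,0.06],[0,0,0,0,0,0,0.06],[0,0,0,0,0,0,0.06],[0,0,-0.03,0,0,0,0.06],[0,0,-0.04,0,0,0,0.06],[0,0,-0.02,0,0,0,0.06]]
  ]
}}

```text
time_s: 36.55
tool_pos: [0.6218, 0.0925, 0.2119]
tool_rot: [-179.9, -0.3, 0.0]
force: [1.4, -0.2, 0.2]
grip_width: 0.0583
grasp_force: 0.0
```

{"method": "play_rows", "body": {
  "steps": [
    [[-0.0082,0.0328,0,0,0,0,0.08],[-0.0082,0.0328,0,0,0,0,0.08],[-0.0082,0.0328,0,0,0,0,0.08],[-0.0082,0.0328,0,0,0,0,0.08],[-0.0082,0.0328,0,0,0,0,0.08],[-0.0082,0.0328,0,0,0,0,0.08],[-0.0082,0.0328,0.01,0,0,0,0.08],[0,0,0.04,0,0,0,0.08],[0,0,0,0,0,0,0.08]]
  ]
}}

```text
time_s: 37.45
tool_pos: [0.5597, -0.1373, 0.1547]
tool_rot: [-179.9, 0.4, -0.1]
force: [-1.3, 0.4, -0.5]
grip_width: 0.08
grasp_force: 0.0
```

Run:
```python
from h import *
o=get_obs(); tp=o['tool_pos'];print(np.round(tp,4),np.round(o['tool_rot'],2),np.round(o['force'],1))
c=read_camera('wrist'); t=read_camera('top')
for n in ('bottle_teal','pot_pink','pot_blue'):
  for k,q in (('wrist',c),('top',t)):
   for s in silhouettes(k,n)[:2]:
    if s['p']<.4: continue
    e=s['extent'];x,r=fit([(q,e)],n,[.6,-.1],0.005 if n[-1] in 'l' else 0);print(k,n,round(s['p'],2),np.round(e),x.round(4),r.round(1))
s=read_camera('side')['frame']; cv2.imwrite('pics/mid.png',np.hstack([cv2.resize(c['frame'],(400,300)),cv2.resize(s,(400,300))])[:,:,::-1])
```

```text
[ 0.5597 -0.1373  0.1547] [-1.7993e+02  3.9000e-01 -1.2000e-01] [-1.3  0.4 -0.5]
wrist bottle_teal 0.71 [  0. 102.  63. 166.] [ 0.6191 -0.0116] [ -0.6  -1.3 112.3   9.6]
wrist bottle_teal 0.4 [  0.  69. 163. 271.] [0.5654 0.0015] [-0.6 96.   4.5 -0.6]
top bottle_teal 0.94 [194. 177. 221. 209.] [0.6201 0.0946] [-0.8 -0.3  1.   0.3]
wrist pot_pink 0.72 [256. 164. 316. 228.] [ 0.5642 -0.1391] [-1.5 -2.4  1.5  2.5]
wrist pot_blue 0.74 [366. 171. 442. 245.] [ 0.5522 -0.2472] [-0.1  3.3  0.  -2.2]
wrist pot_blue 0.48 [219. 315. 245. 347.] [ 0.3977 -0.0979] [-1.8 -3.8 28.7 37.9]
top pot_blue 0.7 [359. 220. 377. 238.] [ 0.5399 -0.2494] [-7.9 -4.3  3.   5.9]
```

View pics/mid.png

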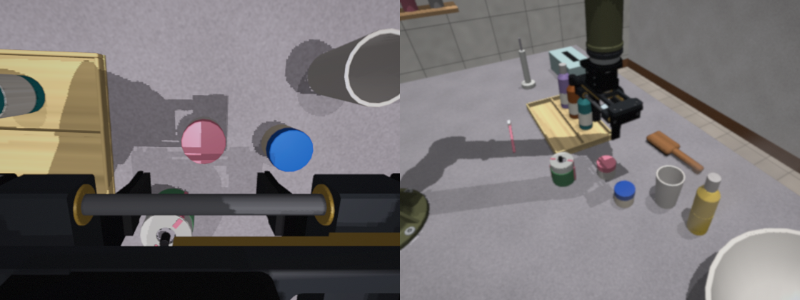

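{"method": "play_rows", "body": {
  "steps": [
    [[0.005,0.001,0.03,0,0,0,0.08],[0,0,0.035,0,0,0,0.08],[0,0,0.035,0,0,0,0.08],[0,0,0.03,0,0,0,0.08],[0,0,0.012,0,0,0,0.08],[0,0,0,0,0,0,0.04],[0,0,0,0,0,0,0.04],[0,0,0,0,0,0,0.04],[0,0,0,0,0,0,0.04],[0,0,0,0,0,0,0.04],[0,0,0,0,0,0,0.04]]
  ]
}}

```text
time_s: 39.0
tool_pos: [0.5692, -0.138, 0.0177]
tool_rot: [-180.0, -0.1, 0.1]
force: [-0.4, -0.1, 6.8]
grip_width: 0.0532
grasp_force: 20.0
```

{"method": "play_rows", "body": {
  "steps": [
    [[0,0,-0.015,0,0,0,0.04],[0,0,-0.025,0,0,0,0.04],[0,0,-0.025,0,0,0,0.04],[0,0,0,0,0,0,0.04]]
  ]
}}

```text
time_s: 39.4
tool_pos: [0.5705, -0.1389, 0.0851]
tool_rot: [180.0, -0.4, 0.0]
force: [1.1, -0.2, -0.8]
grip_width: 0.0536
grasp_force: 20.0
```

{"method": "play_rows", "body": {
  "steps": [
    [[-0.02,0,0,0,0,0,0.04],[-0.0185,0,0,0,0,0,0.04],[0,-0.033,0,0,0,0,0.04],[0,-0.033,0,0,0,0,0.04],[0,-0.033,0,0,0,0,0.04],[0,-0.033,0,0,0,0,0.04],[0,-0.033,0,0,0,0,0.04],[0,-0.033,0,0,0,0,0.04],[0,-0.033,0,0,0,0,0.04],[0,-0.033,0,0,0,0,0.04],[0,-0.033,0,0,0,0,0.04],[0,-0.033,0,0,0,0,0.04]]
  ]
}}

```text
time_s: 40.6
tool_pos: [0.5284, 0.1931, 0.0805]
tool_rot: [180.0, 0.1, 0.0]
force: [0.2, 0.2, -1.4]
grip_width: 0.0535
grasp_force: 20.0
```

{"method": "play_rows", "body": {
  "steps": [
    [[0,-0.033,0,0,0,0,0.04],[0,-0.032,0,0,0,0,0.04],[0,0,0,0,0,0,0.04],[0,0,0.02,0,0,0,0.04],[0,0,0.02,0,0,0,0.04],[0,0,0.01,0,0,0,0.04],[0,0,0,0,0,0,0.04],[0,0,0,0,0,0,0.04]]
  ]
}}

```text
time_s: 41.4
tool_pos: [0.5295, 0.2566, 0.0315]
tool_rot: [180.0, -0.0, 0.0]
force: [0.8, 0.3, -0.6]
grip_width: 0.0536
grasp_force: 20.0
```

{"method": "play_rows", "body": {
  "steps": [
    [[0,0,0.005,0,0,0,0.04],[0,0,0.003,0,0,0,0.04],[0,0,0,0,0,0,0.04],[0,0,0,0,0,0,0.066],[0,0,0,0,0,0,0.066],[0,0,0,0,0,0,0.066],[0,0,-0.03,0,0,0,0.066],[0,0,-0.05,0,0,0,0.066],[0,0,-0.05,0,0,0,0.066]]
  ]
}}

```text
time_s: 42.3
tool_pos: [0.5287, 0.2565, 0.1544]
tool_rot: [179.9, 0.1, 0.0]
force: [0.7, 0.7, 0.4]
grip_width: 0.0659
grasp_force: 0.0
```

{"method": "play_rows", "body": {
  "steps": [
    [[0.0018,0.0385,0,0,0,0,0.08],[0.0018,0.0385,0,0,0,0,0.08],[0.0018,0.0385,0,0,0,0,0.08],[0.0018,0.0385,0,0,0,0,0.08],[0.0018,0.0385,0,0,0,0,0.08],[0.0018,0.0385,0,0,0,0,0.08],[0.0018,0.0385,0,0,0,0,0.08],[0.0018,0.0385,0,0,0,0,0.08],[0.0018,0.0385,0,0,0,0,0.08],[0.0018,0.0385,0,0,0,0,0.08],[0.0018,0.0385,0,0,0,0,0.08],[0.0018,0.0385,0,0,0,0,0.08]]
  ]
}}

```text
time_s: 43.5
tool_pos: [0.5513, -0.2064, 0.1536]
tool_rot: [-180.0, -0.1, 0.1]
force: [0.9, 0.5, 0.4]
grip_width: 0.0804
grasp_force: 0.0
```

{"method": "play_rows", "body": {
  "steps": [
    [[0.0018,0.0385,0,0,0,0,0.08],[0,0,0,0,0,0,0.08],[0,0,0,0,0,0,0.08]]
  ]
}}

```text
time_s: 43.8
tool_pos: [0.5526, -0.2448, 0.1534]
tool_rot: [180.0, -0.0, -0.1]
force: [0.0, -0.0, -0.6]
grip_width: 0.08
grasp_force: 0.0
```

Run:
```python
from h import *
o=get_obs(); tp=o['tool_pos'];print(np.round(tp,4),np.round(o['tool_rot'],2),np.round(o['force'],1))
c=read_camera('wrist'); t=read_camera('top')
for n in ('pot_pink','pot_blue','jar'):
  for k,q in (('wrist',c),('top',t)):
   for s in silhouettes(k,n)[:2]:
    if s['p']<.4: continue
    e=s['extent'];x,r=fit([(q,e)],n,[.6,-.1],0.005 if n[-1] in 'k' else 0);print(k,n,round(s['p'],2),np.round(e),x.round(4),r.round(1))
```

```text
[ 0.5526 -0.2448  0.1534] [ 1.7999e+02 -0.0000e+00 -1.2000e-01] [ 0.  -0.  -0.6]
top pot_pink 0.81 [120. 227. 151. 256.] [0.5235 0.2544] [-0.4  0.9  0.4 -1. ]
top pot_pink 0.52 [280. 276. 302. 286.] [ 0.4305 -0.0819] [-1.7 -7.4  1.7  8.8]
wrist pot_blue 0.87 [306. 189. 370. 261.] [ 0.5305 -0.2938] [-0.3  1.1  0.3 -1. ]
wrist jar 0.7 [133. 258. 161. 272.] [ 0.4949 -0.1412] [ -1.6 -39.4  55.4  30.8]
top jar 0.4 [284. 284. 290. 284.] [ 0.4365 -0.0855] [ -6.9 -21.   18.5  10.7]
```

{"method": "play_rows", "body": {
  "steps": [
    [[-0.0105,0.024,0,0,0,0,0.083],[-0.0105,0.0237,0,0,0,0,0.083],[0,0,0.03,0,0,0,0.083],[0,0,0.03,0,0,0,0.083],[0,0,0,0,0,0,0.083],[0,0,0,0,0,0,0.083]]
  ]
}}

```text
time_s: 44.8
tool_pos: [0.5321, -0.2909, 0.0935]
tool_rot: [-180.0, 0.0, 0.1]
force: [0.6, 1.0, 1.2]
grip_width: 0.0832
grasp_force: 0.0
```

Run:
```python
from h import *
o=get_obs(); tp=o['tool_pos'];print(np.round(tp,4),np.round(o['tool_rot'],2),np.round(o['force'],1))
c=read_camera('wrist')
for s in silhouettes('wrist','pot_blue')[:2]:
    e=s['extent'];x,r=fit([(c,e)],'pot_blue',[.53,-.29],0);print(round(s['p'],2),np.round(e),x.round(4),r.round(1))
```

```text
[ 0.5321 -0.2909  0.0935] [-1.7999e+02  4.0000e-02  7.0000e-02] [0.6 1.  1.2]
0.68 [247. 177. 328. 273.] [ 0.5295 -0.2938] [ 0.6  4.  -0.6 -3.2]
```

{"method": "play_rows", "body": {
  "steps": [
    [[0,0.002,0.03,0,0,0,0.083],[0,0,0.03,0,0,0,0.083],[0,0,0.0165,0,0,0,0.083],[0,0,0,0,0,0,0.04],[0,0,0,0,0,0,0.04],[0,0,0,0,0,0,0.04],[0,0,0,0,0,0,0.04],[0,0,0,0,0,0,0.04],[0,0,0,0,0,0,0.04]]
  ]
}}

```text
time_s: 45.8
tool_pos: [0.5329, -0.2932, 0.0179]
tool_rot: [-180.0, -0.1, 0.1]
force: [-0.1, 1.4, 6.4]
grip_width: 0.0538
grasp_force: 20.0
```

{"method": "play_rows", "body": {
  "steps": [
    [[0,0,-0.015,0,0,0,0.04],[0,0,-0.025,0,0,0,0.04],[0,0,-0.03,0,0,0,0.04],[0,0,0,0,0,0,0.04]]
  ]
}}

```text
time_s: 46.2
tool_pos: [0.5343, -0.2953, 0.0914]
tool_rot: [179.8, -0.4, 0.0]
force: [0.6, -0.3, -0.7]
grip_width: 0.0538
grasp_force: 20.0
```

{"method": "play_rows", "body": {
  "steps": [
    [[-0.002,-0.0332,0,0,0,0,0.04],[0,-0.0332,0,0,0,0,0.04],[0,-0.0332,0,0,0,0,0.04],[0,-0.0332,0,0,0,0,0.04],[0,-0.0332,0,0,0,0,0.04],[0,-0.0332,0,0,0,0,0.04],[0,-0.0332,0,0,0,0,0.04],[0,-0.0332,0,0,0,0,0.04],[0,-0.0332,0,0,0,0,0.04],[0,-0.0332,0,0,0,0,0.04],[0,-0.0332,0,0,0,0,0.04],[0,-0.0332,0,0,0,0,0.04]]
  ]
}}

```text
time_s: 47.4
tool_pos: [0.5291, 0.1063, 0.0866]
tool_rot: [180.0, 0.0, 0.0]
force: [0.1, 0.2, -0.7]
grip_width: 0.0535
grasp_force: 20.0
```

{"method": "play_rows", "body": {
  "steps": [
    [[0,-0.0332,0,0,0,0,0.04],[0,-0.0332,0,0,0,0,0.04],[0,0,0,0,0,0,0.04],[0,0,0.02,0,0,0,0.04],[0,0,0.02,0,0,0,0.04],[0,0,0.016,0,0,0,0.04],[0,0,0,0,0,0,0.04],[0,0,0,0,0,0,0.04]]
  ]
}}

```text
time_s: 48.2
tool_pos: [0.5297, 0.171, 0.0308]
tool_rot: [180.0, 0.0, 0.0]
force: [0.3, 0.0, -1.1]
grip_width: 0.0536
grasp_force: 20.0
```

{"method": "play_rows", "body": {
  "steps": [
    [[0,0,0.005,0,0,0,0.04],[0,0,0.0027,0,0,0,0.04],[0,0,0,0,0,0,0.04],[0,0,0,0,0,0,0.066],[0,0,0,0,0,0,0.066],[0,0,0,0,0,0,0.066],[0,0,-0.03,0,0,0,0.066],[0,0,-0.05,0,0,0,0.066],[0,0,-0.05,0,0,0,0.066]]
  ]
}}

```text
time_s: 49.1
tool_pos: [0.5291, 0.1711, 0.1542]
tool_rot: [179.9, 0.1, 0.0]
force: [0.2, 1.2, 0.1]
grip_width: 0.0662
grasp_force: 0.0
```

{"method": "play_rows", "body": {
  "steps": [
    [[-0.0095,0.0328,0,0,0,0,0.087],[-0.0095,0.0328,0,0,0,0,0.087],[-0.0095,0.0328,0,0,0,0,0.087],[-0.0095,0.0328,0,0,0,0,0.087],[-0.0095,0.0328,0,0,0,0,0.087],[-0.0095,0.0328,0,0,0,0,0.087],[-0.0095,0.0328,0,0,0,0,0.087],[-0.0095,0.0328,0,0,0,0,0.087],[0,0,0,0,0,0,0.087],[0,0,0,0,0,0,0.087]]
  ]
}}

```text
time_s: 50.1
tool_pos: [0.4539, -0.0912, 0.1533]
tool_rot: [-179.9, -0.1, -0.1]
force: [0.4, 0.5, -0.7]
grip_width: 0.0871
grasp_force: 0.0
```

Run:
```python
from h import *
o=get_obs(); tp=o['tool_pos'];print(np.round(tp,4),np.round(o['tool_rot'],2),np.round(o['force'],1))
c=read_camera('wrist');t=read_camera('top')
for n in('pot_pink','pot_blue'):
  for s in silhouettes('top',n)[:1]:
    e=s['extent'];x,r=fit([(t,e)],n,[.53,.2],0.005);print(n,round(s['p'],2),np.round(e),x.round(4),r.round(1))
for n in('jar','ring','disc'):
  for s in silhouettes('wrist',n)[:2]: print(n,s['p'],np.round(s['extent']))
for s in silhouettes('wrist','ring')[:1]:
    e=s['extent'];x,r=fit([(c,e)],'ring',[.45,-.09],.05);print(x.round(4),r.round(1))
cv2.imwrite('pics/j.png',np.hstack([cv2.resize(c['frame'][130:340,150:400],(400,336)),cv2.resize(t['frame'][130:320,100:326],(400,336))])[:,:,::-1])
```

```text
[ 0.4539 -0.0912  0.1533] [-1.799e+02 -5.000e-02 -8.000e-02] [ 0.4  0.5 -0.7]
pot_pink 0.69 [120. 226. 152. 255.] [0.5245 0.2529] [ 0.1  0.7 -0.1 -0.7]
pot_blue 0.79 [158. 226. 188. 252.] [0.5273 0.1727] [ 0.5 -0.7 -0.5  0.8]
ring 0.95 [247. 171. 325. 255.]
disc 0.74 [272. 196. 297. 233.]
disc 0.36 [  0.   0. 198. 185.]
[ 0.4528 -0.0929] [-1.4  1.1  1.4 -1. ]
```

View pics/j.png

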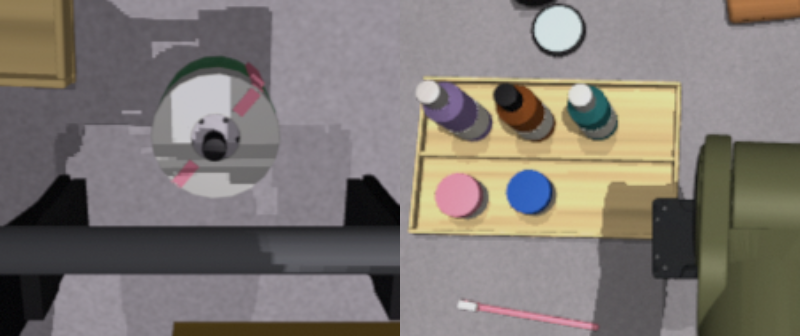

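{"method": "play_rows", "body": {
  "steps": [
    [[-0.001,0,0.03,0,0,0,0.087],[0,0,0.035,0,0,0,0.087],[0,0,0.035,0,0,0,0.087],[0,0,0.025,0,0,0,0.087],[0,0,0.0105,0,0,0,0.087],[0,0,0,0,0,0,0.087],[0,0,0,0,0,0,0.05],[0,0,0,0,0,0,0.05],[0,0,0,0,0,0,0.05],[0,0,0,0,0,0,0.05],[0,0,0,0,0,0,0.05]]
  ],
  "force": 30
}}

```text
time_s: 51.6
tool_pos: [0.4537, -0.0907, 0.0183]
tool_rot: [-180.0, -0.1, 0.1]
force: [-1.1, 0.8, 5.1]
grip_width: 0.0655
grasp_force: 30.0
```

{"method": "play_rows", "body": {
  "steps": [
    [[0,0,-0.01,0,0,0,0.05],[0,0,-0.02,0,0,0,0.05],[0,0,-0.03,0,0,0,0.05],[0,0,0,0,0,0,0.05]]
  ]
}}

```text
time_s: 52.0
tool_pos: [0.4551, -0.0908, 0.0799]
tool_rot: [-179.8, -0.3, 0.0]
force: [0.8, -1.1, -4.8]
grip_width: 0.0654
grasp_force: 30.0
```

{"method": "play_rows", "body": {
  "steps": [
    [[0.0115,-0.0279,0,0,0,0,0.05],[0.0115,-0.0279,0,0,0,0,0.05],[0.0115,-0.0279,0,0,0,0,0.05],[0.0115,-0.0279,0,0,0,0,0.05],[0.0115,-0.0279,0,0,0,0,0.05],[0.0115,-0.0279,0,0,0,0,0.05],[0,0,0,0,0,0,0.05],[0,0,0.02,0,0,0,0.05],[0,0,0.02,0,0,0,0.05],[0,0,0,0,0,0,0.05],[0,0,0,0,0,0,0.05]]
  ]
}}

```text
time_s: 53.1
tool_pos: [0.5208, 0.0759, 0.0366]
tool_rot: [179.9, 0.1, 0.0]
force: [0.2, -0.1, -4.0]
grip_width: 0.0653
grasp_force: 30.0
```

{"method": "play_rows", "body": {
  "steps": [
    [[0.003,0,0.005,0,0,0,0.05],[0,0,0.004,0,0,0,0.05],[0,0,0.003,0,0,0,0.05],[0,0,0.001,0,0,0,0.05],[0,0,0,0,0,0,0.05]]
  ]
}}

```text
time_s: 53.6
tool_pos: [0.5247, 0.0766, 0.0245]
tool_rot: [-180.0, 0.0, 0.0]
force: [0.3, 0.2, -4.9]
grip_width: 0.0653
grasp_force: 30.0
```

{"method": "play_rows", "body": {
  "steps": [
    [[0,0,0,0,0,0,0.076],[0,0,0,0,0,0,0.076],[0,0,0,0,0,0,0.076],[0,0,-0.02,0,0,0,0.076],[0,0,-0.04,0,0,0,0.076],[0,0,-0.05,0,0,0,0.076],[-0.02,0.04,-0.04,0,0,0,0.076],[-0.01,0.045,-0.03,0,0,0,0.076],[-0.01,0.045,0,0,0,0,0.076],[-0.01,0.045,0,0,0,0,0.076],[0,0.045,0,0,0,0,0.076],[0,0,0,0,0,0,0.076]]
  ]
}}

```text
time_s: 54.8
tool_pos: [0.4783, -0.1403, 0.1961]
tool_rot: [180.0, -0.1, -0.6]
force: [0.4, -0.3, -0.1]
grip_width: 0.0761
grasp_force: 0.0
```

Run:
```python
from h import *
o=get_obs(); print(np.round(o['tool_pos'],4),np.round(o['force'],1),o['time_s'])
s=read_camera('side')['frame'];t=read_camera('top')['frame']
cv2.imwrite('pics/end.png',np.hstack([cv2.resize(s[100:260,120:340],(400,300)),cv2.resize(t[110:320,90:370],(400,300))])[:,:,::-1])
```

```text
[ 0.4783 -0.1403  0.1961] [ 0.4 -0.3 -0.1] 54.8
```

View pics/end.png

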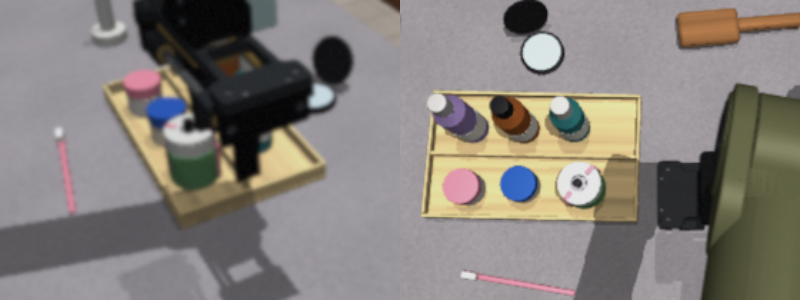

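```bash
python3 -c "
from cell import sign_off
print(sign_off())"
```

```text
the job is handed in; nothing more can be done
None
```

The job is handed in at 54.8 s: the jar is closed and its marks line up with the stripes, the three bottles stand in the back bay, and both pots and the jar stand in the front bay; I viewed 16 pictures, two over the limit of 14.

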